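# Switch the turntable's control station from set-up to automatic with a screwdriver

### The job

Switch the welding turntable's control station from set-up to automatic: take the flat-bladed screwdriver from the tool rack, fit its blade in the slotted selector and turn the selector a quarter turn clockwise, until its pointer stands at the second mark. Be gentle with it: do not lean on the plastic selector or force it against its stop. Then put the screwdriver back upright in the hole it came from, fully down, and leave the station's push buttons and everything else as they are.

Things in the scene. Friction and masses are not known exactly. Their poses are not given: they have to be found in the camera images.
- station: Control station bolted to the bench: grey box 72 x 162 mm, 60 mm high, face up, on a 78 x 215 mm foot plate. Origin under its centre on the bench, z up, y along its length. On its face, at x = 0: slotted selector (y = +46 mm), small flat start button in a raised ring (y = 0, face 70 mm above the bench), mushroom stop button 40 mm wide (y = -46 mm, top 92 mm above the bench).
- selector_slot (a point): Centre of the slot's mouth, on the selector's axis, 69.5 mm above the bench; turns with it: y along the slot to the end with the white pointer mark, z up. Grey plastic disc 24 mm wide, in a steel ring 30 mm wide, 1.5 mm lower than the disc. Slot 3.2 mm wide, 14 mm long with closed ends, 5.5 mm deep, top edges bevelled 1 mm.
- selector (a joint): Angle of the selector in rad, growing clockwise seen from above: 0 with the pointer at the first mark (half-way between the station's +x and +y), 1.57 at the second mark (half-way between +x and -y). Starts at 0 to 0.12; stops at 0 and 1.74. Turns with a steady friction of about 0.04 N m and stays where it is left.
- start_button (a joint): Travel of the start push button in m, 0 released, 0.005 fully pressed (about 5 N).
- stop_button (a joint): Travel of the mushroom stop button in m, 0 released, 0.005 fully pressed (about 12 N).
- rack: Steel tool rack fixed to the bench, 66 x 230 mm. Origin under its centre on the bench, z up, y along its length. Top plate 10 mm thick, upper face 100 mm above the bench, with three 16 mm through holes at x = 0, y = -75, 0, +75 mm, edges bevelled; 86 mm free below. A tool stands in each hole, in any order: shaft through the hole, handle's underside resting on the plate.
- driver_mid (a point): Centre (half-way up) of the handle of the flat-bladed screwdriver, the only tool with an oblong flat-sided handle: 22 mm (x) by 30 mm (y), 90 mm long, grey plastic with a narrower black neck over its lowest 20 mm. z up along the tool, from blade to handle; the blade's width lies along y. The handle's underside is 45 mm below this point. 0.10 to 0.17 kg.
- driver_tip (a point): Middle of the end of the screwdriver's blade, 135 mm below the handle's centre; same axes. The steel shaft is 7 mm thick and reaches 90 mm below the handle; the blade is 10 mm wide (y) and 1.8 mm thick (x) over its last 8 mm.
- cross_driver_mid (a point): Centre of the handle of the cross-head screwdriver, which stands in the rack too: round black handle of 25 mm diameter, 71 mm long. Not needed.
- t_key_mid (a point): Middle of the handle of the T-handle hex key, which stands in the rack too: black cross bar 80 mm long, its top 32 mm above the rack's plate. Not needed.
- magnet_square: Magnetic welding square lying on the bench, arrow-shaped, 90 x 80 mm, 19 mm high, origin under its centre. Not needed.
- tee: Tack-welded tee of steel flat bar standing on its 60 x 120 mm foot, 50 mm high, origin under its centre. Not needed.
Things that resemble listed ones, but are neither listed nor needed, are in the scene too. What is shaped like the rack but blue is not meant.

How it is judged:
By the outcome, as a careful person would: the job done as asked, in the order asked, and still so for the second after the job is handed in, with the robot touching nothing.
It also fails if it takes over 67 s, if anything falls off the work surface, if the arm or the gripper's body presses on something with over 40 N, if the wrist force passes 120 N, or if a joint passes its speed limit or range.

### The arm

A 6-joint arm with a two-finger parallel gripper is mounted at the origin on the work surface. World frame = base frame: x ahead of the robot, y to its left, z up, the work surface at z = 0. Lengths are in mm, angles in degrees, forces in N, time in s.
With the tool pointing down it reaches from about 300 to 850 mm from the base axis. Payload 4.2 kg.
Tool frame: the origin (TCP) lies on the centre line of the jaws, within the pads' length; the fingertips stand 14 mm ahead of it and the grasp point (between the pads) lies 5 mm behind it; z points along the fingers, y is the line along which they close (so a half turn about z gives the same grasp; the last joint's range is limited). The gripper opens to 91 mm and grips with 3 to 60 N. Pads are 32 mm wide; open, the fingers measure 118 mm over their backs; the gripper's body (76 mm by 178 mm) begins 60 mm behind the grasp point.
Start: joints at [65.546, 18.312, 89.639, -0, 72.044, -1.146], TCP at [227.515, 528.09, 227.976] pointing down, gripper open.
Joint ranges: [-177.97, 177.97], [-48.28, 115.42], [12.27, 149.76], [-77.06, 257.06], [2.81, 150.46], [-146.56, 146.56]. Speed limits (degrees/s): [147.25, 147.25, 180, 180, 180, 180].

### API

Orientations are given as [roll, pitch, yaw] about the fixed x, y, z axes, in that order (R = Rz(yaw) Ry(pitch) Rx(roll)).
In Python, from workcell import env gives the robot as it stands.
- The arm moves only by the tool arm_command, never from a script. Its argument "motion" is a list of rows, each an object with "offset": the shift along the tool's x, y, z in m, a list of three; "spin": the turn about the tool's z in rad. In form: [{"offset": [tx, ty, tz], "spin": spin}, ...]. A call has 1 to 5 rows; each row shifts and turns the commanded pose from where the row before left it, along the tool's axes as they then stand; what a row does not reach is not made up. A row lasts 1/8 s, in which the tool goes at most 62.5 mm and 10.7 degrees, less where a joint would pass 70% of its speed; a pose out of reach is approached as far as the arm can. A call with a gripper value outside its range is refused whole. "jaw" is the finger opening in m, from 0 to 0.0912, set as the call begins (left out, the last holds). The fingers move at their own pace and stop on an object; "newtons" is the grip in N (left out, the last holds). Time passes only in rows, so rows that do not move let the fingers close. It gives the time, the measured TCP pose, the force, the opening and the grip force at its end, in the units of the state.
- env.state(): the state, without advancing time (a new reading comes with each control period).
- env.grab_frame(name): name is "scene" or "top" or "wrist"; returns (picture, depth): 400x640x3 uint8, blue, green, red; 400x640 float32, mm along the optical axis (not along the pixel's ray), 0 where there is no reading.
- env.camera_model(name): a dict with "fx", "fy", "cx", "cy" (pixels), "eye" and "rotation" of the camera in the world; the wrist camera has in their place "hand_eye" (4x4, takes a point from camera to tool coordinates, whose origin is the TCP and whose axes are the flange's). Camera axes: x right, y down, z forward; pixel columns grow to the right and rows downward; lengths in mm; the calibration is good to about 2 mm. The wrist camera is an equidistant fisheye: a pixel r from the principal point sees the ray r / f radians off the axis. A picture is of the moment at which its call begins: read the wrist's pose just before it. camera_model takes no time and is no camera call.
- env.job_done(): hands the job in; it is judged then, once.
Trained networks look in the newest picture that a camera, given by its name, has taken for a name from the list of things; names that differ only in an ending like _2 or _b are one class to them, and where a whole thing is asked for, a point or a joint stands for the part that bears it (a point fixed in the world has none). Each returns a list of dicts, best first, with "score" (0 to 1); they miss things now and then, are a little off and sometimes report something else, mostly with a low value. They report only what shows in the picture. A call takes as long as a camera call. They do not tell look-alikes from the thing itself.
- env.boxes_of(camera, target): "bbox" ([left, top, right, bottom] in pixels, round what is visible of it).
- env.pinpoint(camera, target): "location" ([column, row] in pixels: a listed point, or the origin of a listed thing).
The state is a dict: "time_s": time; "qpos": joint angles; "qvel": joint speeds; "effort": joint torques, N m; "ee_pos": TCP position; "ee_rot": TCP orientation; "force": force on the tool from outside, world axes, zero at the start; "torque": the same for the moment, N m; "gripper_width": finger opening in mm; "gripper_force": force on a finger pad.
Only numpy, scipy, OpenCV 4.12 (cv2) and the standard library are available. Lean on these libraries where they do the work, as an engineer would, in place of code of your own. Each camera call takes 0.05 s, during which the arm holds its last target. There are 200 camera calls.

## Working session

There is one attempt and no reset: what is moved stays moved. The work goes in short steps, Python scripts to look and compute and a tool call to move; the robot and the scene stay as the last step left them, time stands still between calls to the robot, and variables do not carry over. Pictures are saved under pics/ and viewed, at most 10 in all, crops included, and the job is handed in when it is done.

Besides the shell and the picture viewer there is one more tool, called in YAML: its name, and indented under it one key for each argument. arm_command: Moves the arm, as the interface text tells. Its arguments: {"type":"object","properties":{"motion":{"type":"array"},"jaw":{"type":"number"},"newtons":{"type":"number"}},"required":["motion"]}

```bash
mkdir -p pics; ls; cat > h.py <<'E'
import numpy as np,cv2
from workcell import env
from scipy.spatial.transform import Rotation as R
def cam(n):
    m=env.camera_model(n)
    return m
def unproj(m,px,d):
    p=np.array([(px[0]-m['cx'])/m['fx']*d,(px[1]-m['cy'])/m['fy']*d,d])
    return np.array(m['rotation'])@p+np.array(m['eye'])
def ray(m,px):
    p=np.array([(px[0]-m['cx'])/m['fx'],(px[1]-m['cy'])/m['fy'],1.])
    return np.array(m['eye']),np.array(m['rotation'])@p
def proj(m,P):
    p=np.array(m['rotation']).T@(np.array(P)-np.array(m['eye']))
    return np.array([m['fx']*p[0]/p[2]+m['cx'],m['fy']*p[1]/p[2]+m['cy']])
def atz(m,px,z):
    o,d=ray(m,px); return o+d*(z-o[2])/d[2]
def wray(m,st,px):
    H=np.array(m['hand_eye']); v=np.array([px[0]-m['cx'],px[1]-m['cy']]); r=np.hypot(*v); th=r/m['fx']
    d=np.array([*(np.sin(th)*v/max(r,1e-9)),np.cos(th)])
    Rt=R.from_euler('xyz',st['ee_rot'],degrees=True).as_matrix()
    return Rt@H[:3,3]+np.array(st['ee_pos']),Rt@H[:3,:3]@d
def wproj(m,st,P):
    H=np.array(m['hand_eye']); Rt=R.from_euler('xyz',st['ee_rot'],degrees=True).as_matrix()
    t=Rt.T@(np.array(P)-np.array(st['ee_pos'])); c=H[:3,:3].T@(t-H[:3,3])
    r=np.hypot(c[0],c[1]); th=np.arctan2(r,c[2]); return np.array([m['cx'],m['cy']])+m['fx']*th*c[:2]/r
def tri(rays):
    A=0;b=0
    for o,d in rays:
        d=d/np.linalg.norm(d);M=np.eye(3)-np.outer(d,d);A=A+M;b=b+M@o
    return np.linalg.solve(A,b)
E
python3 - <<'E'
from h import *
np.set_printoptions(precision=1,suppress=True)
print(env.state())
for n in ['scene','top']:
    m=cam(n);print(n,m)
    im,d=env.grab_frame(n);cv2.imwrite(f'pics/{n}0.png',im);np.save(f'{n}0.npy',d)
    for t in ['station','selector_slot','rack','driver_mid','driver_tip','cross_driver_mid','t_key_mid','magnet_square','tee']:
        for r in env.pinpoint(n,t)[:3]:
            u,v=r['location'];dd=d[int(np.clip(v,0,399)),int(np.clip(u,0,639))]
            print(t,round(r['score'],2),np.array([u,v]),unproj(m,(u,v),dd))
im,d=env.grab_frame('wrist');cv2.imwrite('pics/w0.png',im);print(cam('wrist'))
E
```

```text
pics
{'time_s': 0.0, 'qpos': array([65.5, 18.4, 89.7, -0. , 72. , -1.1]), 'qvel': array([ 0.1,  0.1, -0. ,  0. ,  0.1,  0. ]), 'effort': array([  0. , -41.2, -23.2,   0.1,   0. ,  -0. ]), 'ee_pos': array([227.3, 527.6, 227.1]), 'ee_rot': array([-179.9,   -0. ,  156.7]), 'force': array([0.5, 0.6, 0.4]), 'torque': array([ 0., -0.,  0.]), 'gripper_force': 0.0, 'gripper_width': 91.60625590915225}
scene {'fx': 370.5348299910695, 'fy': 370.5348299910695, 'cx': 322.47564577402636, 'cy': 198.50040467980915, 'eye': array([ 885.3, -193.4,  785.2]), 'rotation': array([-149.7,    0.3,   64.4])}
station 0.67 [422.5 179.7] [20910.1 19831.4 20810. ]
selector_slot 0.57 [442.8 152.2] [14889.8 13811.1 14789.7]
rack 0.96 [315.3 158. ] [60722.2 59643.5 60622.1]
rack 0.63 [194.6 188.4] [107632.  106553.3 107531.9]
rack 0.56 [246.2 259.2] [72204.9 71126.2 72104.8]
driver_mid 0.81 [237.  228.9] [68855.9 67777.1 68755.7]
cross_driver_mid 0.8 [266.8 204.2] [62522.5 61443.8 62422.4]
t_key_mid 0.7 [209.2 261. ] [76825.4 75746.7 76725.3]
magnet_square 0.96 [391.6 283.6] [29395.9 28317.1 29295.7]
tee 0.69 [301.8
[... 338 characters left out ...]
1.8]
rack 0.98 [419.2 300.5] [-146225.6 -146610.1 -145309.5]
rack 0.64 [395.2 215.3] [-139415.4 -139800.  -138499.4]
rack 0.56 [304.8 279.5] [-106417.6 -106802.1 -105501.5]
driver_mid 0.51 [406.6 205. ] [-133989.3 -134373.8 -133073.2]
cross_driver_mid 0.52 [376.7 218.5] [-124226.4 -124611.  -123310.4]
t_key_mid 0.81 [433.6 196.9] [-152539.8 -152924.3 -151623.7]
tee 0.92 [382.6 134.3] [-144713.6 -145098.2 -143797.6]
{'fx': 309.70691628693146, 'fy': 309.70691628693146, 'cx': 316.0425057276638, 'cy': 198.95186999345677, 'hand_eye': array([[  -0. ,   -1. ,   -0.2,   67.6],
       [   1. ,   -0. ,   -0. ,   -0.5],
       [   0. ,   -0.2,    1. , -157.8],
       [   0. ,    0. ,    0. ,    1. ]])}
```

```bash
python3 - <<'E'
s=open('h.py').read()
s=s.replace("    m=env.camera_model(n)\n","    m=dict(env.camera_model(n))\n    if 'rotation' in m: m['rotation']=R.from_euler('xyz',m['rotation'],degrees=True).as_matrix()\n")
open('h.py','w').write(s)
E
python3 - <<'E'
from h import *
np.set_printoptions(precision=1,suppress=True)
s,t=cam('scene'),cam('top')
ds,dt=np.load('scene0.npy'),np.load('top0.npy')
S=dict(station=(422.5,179.7),slot=(442.8,152.2),rackA=(315.3,158),rackB=(194.6,188.4),rackC=(246.2,259.2),driver=(237,228.9),cross=(266.8,204.2),tkey=(209.2,261),mag=(391.6,283.6),tee=(301.8,338.7))
T=dict(station=(228.7,211.7),slot=(203.6,210.6),rackA=(419.2,300.5),rackC=(395.2,215.3),rackB=(304.8,279.5),driver=(406.6,205),cross=(376.7,218.5),tkey=(433.6,196.9),tee=(382.6,134.3))
for k in S:
    u,v=S[k]; print(k,'scene',unproj(s,S[k],ds[int(v),int(u)]), end=' ')
    if k in T:
        u,v=T[k]; P=tri([ray(s,S[k]),ray(t,T[k])]);print('top',unproj(t,T[k],dt[int(v),int(u)]),'tri',P,proj(s,P)-S[k])
E
```

```text
station scene [567.5 205.1  83.9] top [525.8 227.6  55.8] tri [533.6 239.8  14.2] [-2.2  0. ]
slot scene [516.7 299.8  71.5] top [526.7 290.1  65.9] tri [525. 286.  89.] [-0.8  0. ]
rackA scene [395.1  18.3  66.4] top [ 307.9 -252.6   99.4] tri [ 399.1 -120.6  219. ] [-65.  -20.2]
rackB scene [ 307.5 -273.2    5.5] top [353.6  29.4   6.1] tri [ 382.  -116.8  144.3] [ 60.6 -34.4]
rackC scene [ 571.3 -218.1   77.8] top [ 516.2 -196.4   99.9] tri [ 529.1 -218.6  -19.4] [ 1.3 -0.2]
driver scene [ 546.2 -210.3  164.6] top [ 530.5 -208.8  188.8] tri [ 536.5 -213.5  148.5] [-1.5  0.2]
cross scene [ 523.1 -141.6  167.9] top [ 500.9 -142.2  164.4] tri [ 504.5 -142.2  138.2] [-1.6  0.2]
tkey scene [ 569.2 -279.4  132.8] top [ 558.8 -285.6  132.5] tri [ 561.4 -285.   118.9] [-2.1  0.4]
mag scene [730.5  37.7  20.2] tee scene [ 751.3 -177.9   32.5] top [ 743.1 -175.4   34.5] tri [ 748.4 -177.7   16.3] [-0.1  0. ]
```

View pics/scene0.png

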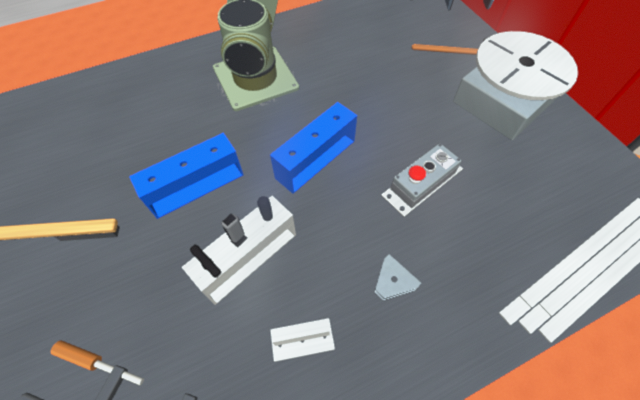

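View pics/top0.png

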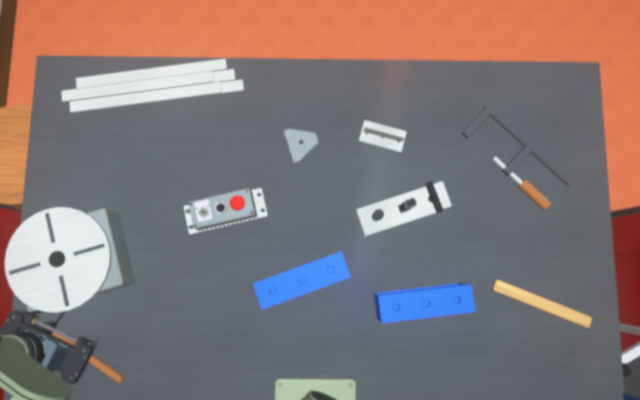

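arm_command:
  motion:
    - {"offset":[-0.055,-0.017,-0.01],"spin":0}
    - {"offset":[-0.055,-0.017,-0.01],"spin":0}
    - {"offset":[-0.055,-0.017,-0.01],"spin":0}
    - {"offset":[-0.055,-0.017,-0.01],"spin":0}
    - {"offset":[-0.055,-0.017,-0.01],"spin":0}

```text
time_s: 1.68
ee_pos: [447.7, 339.9, 278.5]
ee_rot: [180.0, 0.0, 156.7]
force: [-0.2, 1.1, -0.6]
gripper_width: 91.3
gripper_force: 0.0
```

arm_command:
  motion:
    - {"offset":[-0.05,-0.017,0],"spin":0}
    - {"offset":[-0.045,-0.015,0],"spin":0}
    - {"offset":[0,0,0],"spin":0}
    - {"offset":[0,0,0],"spin":0}

```text
time_s: 2.17
ee_pos: [520.6, 274.4, 277.8]
ee_rot: [180.0, -0.1, 156.7]
force: [0.2, -0.6, 0.8]
gripper_width: 91.0
gripper_force: 0.0
```

```bash
python3 - <<'E'
from h import *
import json
np.set_printoptions(precision=1,suppress=True)
st=env.state();m=cam('wrist');print(st['time_s'],st['ee_pos'],st['ee_rot'])
im,d=env.grab_frame('wrist');cv2.imwrite('pics/w1.png',im);np.save('w1.npy',d)
json.dump({k:list(map(float,st[k])) for k in('ee_pos','ee_rot')},open('w1.json','w'))
for t in ['station','selector_slot','start_button','stop_button']:
    for r in env.pinpoint('wrist',t)[:2]:
        o,dd=wray(m,st,r['location']);print(t,r['score'],np.array(r['location']),o+dd*((0 if t=='station' else 69.5)-o[2])/dd[2],d[int(r['location'][1]),int(r['location'][0])])
E
```

```text
2.175 [520.6 274.4 277.8] [180.   -0.1 156.7]
station 0.97 [304.2 188.3] [536.8 248.3   0. ] 372.8553
selector_slot 0.59 [330.9 174.9] [522.  292.7  69.5] 368.93518Traceback (most recent call last):
  File "<stdin>", line 8, in <module>
ValueError: it knows: cross_driver_mid, driver_mid, driver_tip, magnet_square, rack, selector_slot, station, t_key_mid, tee
```

View pics/w1.png

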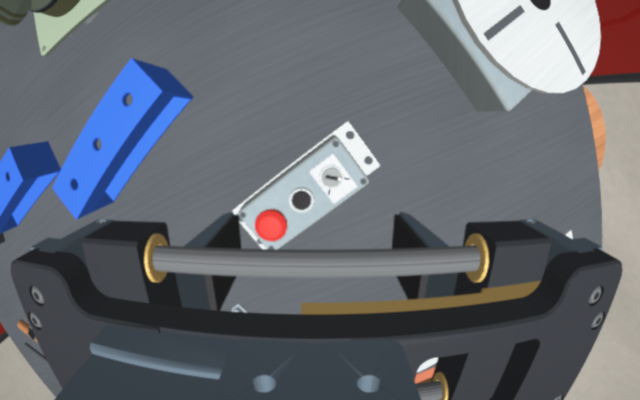

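arm_command:
  motion:
    - {"offset":[-0.007,0.006,0.054],"spin":0}
    - {"offset":[-0.007,0.006,0.054],"spin":0}
    - {"offset":[-0.007,0.005,0.052],"spin":0}
    - {"offset":[0,0,0],"spin":0}
    - {"offset":[0,0,0],"spin":0}

```text
time_s: 2.95
ee_pos: [547.6, 282.6, 120.0]
ee_rot: [179.9, 0.1, 156.7]
force: [-0.1, -0.4, 0.3]
gripper_width: 91.1
gripper_force: 0.0
```

```bash
python3 - <<'E'
from h import *
import json
np.set_printoptions(precision=1,suppress=True)
st=env.state();m=cam('wrist');print(st['time_s'],st['ee_pos'],st['ee_rot'])
im,d=env.grab_frame('wrist');cv2.imwrite('pics/w2raw.png',im);np.save('w2.npy',d)
s1=json.load(open('w1.json'))
json.dump({k:list(map(float,st[k])) for k in('ee_pos','ee_rot')},open('w2.json','w'))
L1=dict(station=(304.2,188.3),selector_slot=(330.9,174.9))
for t in L1:
    for r in env.pinpoint('wrist',t)[:2]:
        o,dd=wray(m,st,r['location']);print(t,r['score'],np.array(r['location']),o+dd*((0 if t=='station' else 69.5)-o[2])/dd[2],'tri',tri([(o,dd),wray(m,s1,L1[t])]))
        if t=='selector_slot':
            u,v=map(int,r['location'])
            c=im[v-50:v+50,u-65:u+65];print('crop org',u-65,v-50);cv2.imwrite('pics/w2.png',cv2.resize(c,None,fx=6,fy=6,interpolation=cv2.INTER_CUBIC))
E
```

```text
2.95 [547.6 282.6 120. ] [179.9   0.1 156.7]
station 0.9 [274.3 200.1] [534.9 245.5   0. ] tri [531.1 251.5  26.6]
station 0.21 [317.3 182.3] [535.4 288.9   0. ] tri [387.  347.7 824.8]
selector_slot 0.67 [316.6 181.9] [522.3 293.5  69.5] tri [524.8 292.4  54.4]
crop org 251 131
```

View pics/w2.png

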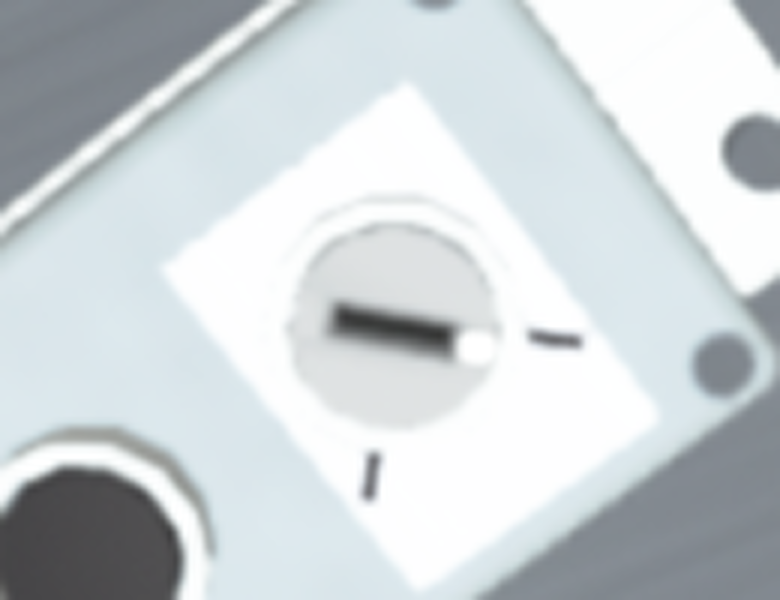

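```bash
python3 - <<'E'
from h import *
import json
np.set_printoptions(precision=2,suppress=True)
m=cam('wrist')
def onz(st,px,z):
    o,d=wray(m,st,px);return o+d*(z-o[2])/d[2]
s1,s2=[json.load(open(f)) for f in('w1.json','w2.json')]
f=lambda x,y:((x+.5)/6-.5+251,(y+.5)/6-.5+131)
P={k:onz(s2,f(*v),z) for k,v,z in [('disc',(393,326),69.5),('sA',(330,318),69.5),('sB',(455,340),69.5),('dot',(474,348),69.5),('m1a',(530,337),62),('m1b',(582,342),62),('m2a',(376,455),62),('m2b',(369,500),62),('start',(80,570),70)]}
for k,v in P.items(): print(k,v)
a=lambda d:np.degrees(np.arctan2(d[1],d[0]))
c=P['disc']
print('slot',a(P['sB']-P['sA']),'dot',a(P['dot']-c),'m1',a((P['m1a']+P['m1b'])/2-c),a(P['m1b']-P['m1a']),'m2',a((P['m2a']+P['m2b'])/2-c),a(P['m2b']-P['m2a']))
print('len',np.linalg.norm(P['sB']-P['sA']))
rays=[]
for n,s,g in(('w1',s1,(331,177)),('w2raw',s2,(316,185))):
    im=cv2.imread(f'pics/{n}.png');h=cv2.cvtColor(im,cv2.COLOR_BGR2GRAY)
    r=12 if n=='w1' else 16
    cr=h[g[1]-r:g[1]+r+1,g[0]-r:g[0]+r+1].astype(float)
    w=np.clip(170-cr,0,None); yy,xx=np.mgrid[-r:r+1,-r:r+1]; w[np.hypot(xx,yy)>r*.75]=0
    x=(w*xx).sum()/w.sum()+g[0]; y=(w*yy).sum()/w.sum()+g[1]
    C=np.cov(np.vstack([xx.ravel(),yy.ravel()]),aweights=w.ravel()); e,V=np.linalg.eigh(C); v=V[:,1]*4
    p=onz(s,(x,y),69.5);q=onz(s,(x+v[0],y+v[1]),69.5)
    print(n,x,y,p,a(q-p)); rays.append(wray(m,s,(x,y)))
print('tri',tri(rays))
d=np.load('w2.npy');print(d[175:198:4,306:328:4])
E
```

```text
disc [524.12 292.34  69.5 ]
sA [520.4 286.1  69.5]
sB [528.43 298.21  69.5 ]
dot [530.16 299.85  69.5 ]
m1a [533.19 306.17  62.  ]
m1b [536.21 311.66  62.  ]
m2a [539.27 283.59  62.  ]
m2b [544.13 280.56  62.  ]
start [536.35 246.42  70.  ]
slot 56.44714098709254 dot 51.178643767435844 m1 57.439164101900076 61.19024934977789 m2 -30.27486142218164 -31.993748723707814
len 14.531761326273902
w1 331.11140495867767 177.15768595041322 [524.59 291.84  69.5 ] -124.07857653212577
w2raw 316.0455523672884 185.36597321855572 [524.39 292.19  69.5 ] -124.24006705342146
tri [525.74 291.67  62.75]
[[208.97 209.61 208.44 209.51 209.68 209.91]
 [209.24 210.6  210.22 210.43 209.72 209.42]
 [212.34 216.54 215.66 217.21 212.87 212.6 ]
 [212.06 212.88 211.26 215.19 216.28 212.61]
 [213.34 211.52 210.99 211.82 212.4  212.65]
 [211.95 213.57 213.15 213.18 213.12 211.89]]
```

arm_command:
  motion:
    - {"offset":[0,0,-0.05],"spin":0.16}
    - {"offset":[0,0,-0.055],"spin":0.16}
    - {"offset":[0,0,-0.055],"spin":0.16}
    - {"offset":[-0.0439,-0.0368,0],"spin":0}
    - {"offset":[-0.0439,-0.0368,0],"spin":0}

```text
time_s: 3.72
ee_pos: [545.7, 166.3, 280.9]
ee_rot: [179.7, 0.1, 129.3]
force: [0.5, -0.5, -0.7]
gripper_width: 91.2
gripper_force: 0.0
```

arm_command:
  motion:
    - {"offset":[-0.0439,-0.0368,0],"spin":0}
    - {"offset":[-0.0439,-0.0368,0],"spin":0}
    - {"offset":[-0.0439,-0.0368,0],"spin":0}
    - {"offset":[-0.0439,-0.0368,0],"spin":0}
    - {"offset":[-0.0439,-0.0368,0],"spin":0}

```text
time_s: 4.35
ee_pos: [541.5, -121.2, 280.2]
ee_rot: [179.8, 0.2, 129.2]
force: [1.4, 0.3, -0.4]
gripper_width: 91.3
gripper_force: 0.0
```

arm_command:
  motion:
    - {"offset":[-0.0439,-0.0368,0],"spin":0}
    - {"offset":[-0.0439,-0.0368,0],"spin":0}
    - {"offset":[0,0,0],"spin":0.153}
    - {"offset":[0,0,0],"spin":0.153}
    - {"offset":[0,0,0],"spin":0}

```text
time_s: 4.97
ee_pos: [540.0, -234.2, 279.7]
ee_rot: [179.9, 0.1, 111.7]
force: [-0.6, -0.0, -0.6]
gripper_width: 91.1
gripper_force: 0.0
```

```bash
cat > look.py <<'E'
import sys,json
from h import *
np.set_printoptions(precision=2,suppress=True)
def look(tag,targets=()):
    st=env.state();m=cam('wrist');print(tag,st['time_s'],st['ee_pos'],st['ee_rot'],st['force'])
    im,d=env.grab_frame('wrist');cv2.imwrite(f'pics/{tag}raw.png',im);np.save(f'{tag}.npy',d)
    s={k:list(map(float,st[k])) for k in('ee_pos','ee_rot')};json.dump(s,open(f'{tag}.json','w'))
    for t,z in targets:
        for r in env.pinpoint('wrist',t)[:2]:
            o,dd=wray(m,s,r['location']);print(t,r['score'],np.array(r['location']),o+dd*(z-o[2])/dd[2])
    return m,s,im,d
E
python3 - <<'E'
from look import *
m,s,im,d=look('w3',[('driver_mid',145),('rack',0),('cross_driver_mid',135),('t_key_mid',125),('driver_tip',10)])
cv2.imwrite('pics/w3.png',cv2.resize(im,(800,500)))
E
```

```text
w3 4.975 [ 540.02 -234.16  279.65] [179.88   0.11 111.74] [-0.56 -0.03 -0.56]
driver_mid 0.77 [315.7 178.7] [ 534.6  -221.15  145.  ]
rack 0.7 [163.  136.6] [ 303.19 -268.21    0.  ]
rack 0.56 [320.5 158.5] [ 540.22 -216.07    0.  ]
cross_driver_mid 0.65 [320.8 100.8] [ 511.56 -149.75  135.  ]
t_key_mid 0.77 [311.5 240.3] [ 556.67 -289.    125.  ]
```

View pics/w3.png

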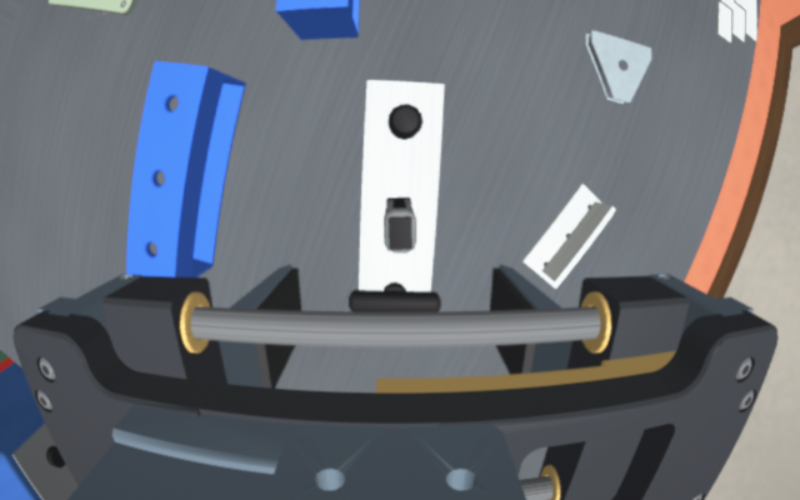

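```bash
cat >> look.py <<'E'
def cloud(m,s,d,box):
    l,t,r,b=box; out=[]
    for v in range(t,b):
        for u in range(l,r):
            o,dd=wray(m,s,(u,v)); H=np.array(m['hand_eye'])
            # d along optical axis
            x=np.array([u-m['cx'],v-m['cy']]);th=np.hypot(*x)/m['fx']
            out.append(o+dd*d[v,u]/np.cos(th))
    return np.array(out)
E
python3 - <<'E'
from look import *
m=cam('wrist');s=json.load(open('w3.json'));d=np.load('w3.npy')
P=cloud(m,s,d,(290,145,350,205))
print(np.percentile(P[:,2],[1,10,50,90,97,99]))
def rect(Q):
    r=cv2.minAreaRect(Q[:,:2].astype(np.float32)); return r
T=P[P[:,2]>182]; print(len(T),T.mean(0),rect(T))
Q=cloud(m,s,d,(300,80,345,115)); T2=Q[Q[:,2]>160]; print('cross',len(T2),T2.mean(0),rect(T2))
# rack plate edges
A=cloud(m,s,d,(270,55,370,240)); T3=A[(abs(A[:,2]-100)<6)]; print('plate',T3.mean(0),rect(T3))
# rows of gray image for the top face
h=cv2.cvtColor(cv2.imread('pics/w3raw.png'),cv2.COLOR_BGR2GRAY)
for v in range(164,204,3): print(v,h[v,304:336:1])
E
```

```text
[  1.05 100.21 101.54 191.54 192.54 192.94]
868 [ 536.14 -216.14  193.1 ] ((530.5238647460938, -200.89691162109375), (21.859086990356445, 66.2522201538086), 21.30727195739746)
cross 597 [ 513.06 -148.01  172.46] ((515.7015380859375, -151.2894744873047), (23.739051818847656, 33.227577209472656), 31.660099029541016)
plate [ 528.45 -194.55  101.1 ] ((530.2905883789062, -198.24179077148438), (66.98235321044922, 188.59332275390625), 18.622159957885742)
164 [251 250 250 248 226 159 101  87  86  81  59  38  29  29  28  28  28  28
  29  35  54  78  87  97 135 203 245 251 251 250 249 250]
167 [251 251 250 243 183 113  91  88  90  91  91  90  89  90  90  91  93  94
  95  95  96  97  96  92  96 131 202 244 250 250 249 250]
170 [251 250 247 228 151 106 110 118 126 135 141 146 148 149 150 151 151 151
 152 152 152 150 146 141 135 127 143 207 240 248 250 251]
173 [251 250 238 175 124 127 132 129 118 109 109 111 113 114 116 116 116 116
 115 111 100  96  97 106 123 139 146 158 208 240 249 251]
176 [251 249 234 157 127 133 112  79  64  64  66  65  67  67  67  68  69  69
  69  70  71  71  71  73  88 12
[... 541 characters left out ...]
 151 153 165 220 248 251]
191 [251 250 241 192 142 137 128 101  70  62  63  63  64  65  65  66  66  67
  67  68  68  70  70  71  78 106 145 151 165 221 248 251]
194 [251 250 242 199 145 137 130 103  69  62  62  64  63  65  65  66  66  66
  67  68  69  70  70  70  74 103 143 158 188 233 249 251]
197 [251 251 251 246 215 161 129 101  70  62  63  63  64  64  64  66  66  67
  68  68  69  69  69  71  76 103 145 180 231 249 251 251]
200 [251 251 251 251 250 239 215 195 180 154 137 133 133 133 132 132 134 140
 144 146 145 146 152 165 196 227 237 244 249 250 251 251]
203 [251 251 251 251 251 251 250 251 252 252 249 246 245 244 244 245 245 244
 243 243 243 244 248 250 251 252 251 250 250 251 251 251]
```

```bash
python3 - <<'E'
from look import *
m=cam('wrist');s=json.load(open('w3.json'))
def onz(px,z):
    o,d=wray(m,s,px);return o+d*(z-o[2])/d[2]
print('top',onz((319.8,186.7),190))
for (a,b) in [((311,176),(311.2,197)),((328.3,176),(329,197))]:
    p,q=onz(a,190),onz(b,190);v=p-q;print('edge',p,q,np.degrees(np.arctan2(v[1],v[0])),np.linalg.norm(v))
k=lambda x,y:(x/1.25,y/1.25)
for a,b in [((366,80),(360,285)),((445,84),(433,285))]:
    p,q=onz(k(*a),100),onz(k(*b),100);v=p-q;print('plate',p,q,np.degrees(np.arctan2(v[1],v[0])))
print('cross',onz(k(405,121),171))
# subpixel plate edges by gradient along rows
h=cv2.cvtColor(cv2.imread('pics/w3raw.png'),cv2.COLOR_BGR2GRAY).astype(float)
L=[];Rr=[]
for v in range(72,225,6):
    g=np.diff(h[v,275:305]);L.append(onz((275.5+g.argmax(),v),100))
    g=np.diff(h[v,340:362]);Rr.append(onz((340.5+g.argmin(),v),100))
for E in(L,Rr):
    E=np.array(E)[:,:2];vx,vy,x0,y0=cv2.fitLine(E.astype(np.float32),cv2.DIST_HUBER,0,.01,.01).ravel();print('line',np.degrees(np.arctan2(vy,vx)),x0,y0)
E
```

```text
top [ 537.03 -218.47  190.  ]
edge [ 527.12 -212.87  190.  ] [ 533.68 -229.1   190.  ] 111.99296822864751 17.512070363352123
edge [ 540.14 -207.69  190.  ] [ 547.29 -223.71  190.  ] 114.03635869105813 17.5378091993705
plate [ 468.09 -120.16  100.  ] [ 529.23 -294.25  100.  ] 109.35184018720476
plate [532.57 -97.83 100.  ] [ 592.08 -269.39  100.  ] 109.13044438344153
cross [ 513.13 -148.13  171.  ]
line -71.38845 497.83054 -207.27217
line -71.02396 560.1817 -181.73431
```

arm_command:
  motion:
    - {"offset":[0.0157,0.003,0.03],"spin":-0.022}
    - {"offset":[0,0,0.04],"spin":0}
    - {"offset":[0,0,0.04],"spin":0}
    - {"offset":[0,0,0.03],"spin":0}
    - {"offset":[0,0,0],"spin":0}

```text
time_s: 5.9
ee_pos: [535.6, -217.5, 135.8]
ee_rot: [-179.8, -0.2, 113.0]
force: [-0.8, 0.3, -0.6]
gripper_width: 91.2
gripper_force: 0.0
```

```bash
python3 - <<'E'
from look import *
m,s,im,d=look('w4',[('driver_mid',145),('cross_driver_mid',135)])
cv2.imwrite('pics/w4.png',im[60:400,120:520])
E
```

```text
w4 5.9 [ 535.56 -217.45  135.77] [-179.78   -0.23  112.96] [-0.78  0.31 -0.55]
driver_mid 0.82 [315.  254.9] [ 534.77 -217.8   145.  ]
cross_driver_mid 0.96 [329.5 110.2] [ 512.75 -146.74  135.  ]
```

View pics/w4.png

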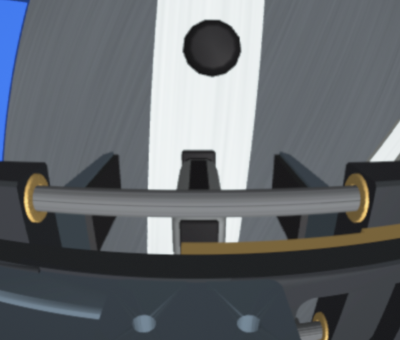

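arm_command:
  motion:
    - {"offset":[0,0,0],"spin":0}
    - {"offset":[0,0,0],"spin":0}
    - {"offset":[0,0,0],"spin":0}
    - {"offset":[0,0,0],"spin":0}
    - {"offset":[0,0,0],"spin":0}
  jaw: 0.01
  newtons: 35

```text
time_s: 6.68
ee_pos: [537.0, -218.2, 137.9]
ee_rot: [180.0, -0.0, 112.9]
force: [0.6, 0.2, 0.8]
gripper_width: 44.1
gripper_force: 0.0
```

arm_command:
  motion:
    - {"offset":[0,0,0],"spin":0}
    - {"offset":[0,0,0],"spin":0}

```text
time_s: 6.92
ee_pos: [537.0, -218.2, 137.9]
ee_rot: [-180.0, -0.0, 112.9]
force: [-0.8, 0.1, 0.7]
gripper_width: 24.2
gripper_force: 0.0
```

arm_command:
  motion:
    - {"offset":[0,0,0],"spin":0}
    - {"offset":[0,0,0],"spin":0}
    - {"offset":[0,0,0],"spin":0}

```text
time_s: 7.3
ee_pos: [537.0, -218.3, 137.9]
ee_rot: [180.0, -0.0, 112.9]
force: [0.5, 0.5, -0.2]
gripper_width: 22.2
gripper_force: 35.0
```

```bash
python3 -c "
from h import *
print(env.state())"
```

```text
{'time_s': 7.3, 'qpos': array([-2.32582169e+01,  2.27230402e+01,  9.66699494e+01,  6.06906324e-03,
        6.06090494e+01, -4.61795597e+01]), 'qvel': array([-0.00936401, -0.01977066,  0.03511451, -0.0077725 , -0.06335329,
       -0.08594528]), 'effort': array([-1.47638947e-02, -4.32909715e+01, -2.09582233e+01,  1.08015517e-02,
        1.35958870e-01, -9.86296909e-04]), 'ee_pos': array([ 536.99659543, -218.25364762,  137.88564704]), 'ee_rot': array([ 1.79997597e+02, -5.13253742e-03,  1.12918364e+02]), 'force': array([ 0.52270236,  0.54372496, -0.18623951]), 'torque': array([-0.05266835,  0.01506611, -0.05986358]), 'gripper_force': 34.99850571155548, 'gripper_width': 22.187667753604046}
```

```bash
cat > plan.py <<'E'
import numpy as np
def plan(p0,y0,p1,y1,n):
    """n equal rows, straight line and yaw; prints rows. offset uses axes before the turn of the row"""
    d=(np.array(p1)-p0)/n; dy=(y1-y0)/n
    for i in range(n):
        a=np.radians(y0+dy*i); x=np.array([np.cos(a),np.sin(a),0]);y=np.array([np.sin(a),-np.cos(a),0])
        print([round(v/1000,4) for v in (d@x,d@y,-d[2])],round(-np.radians(dy),4))
E
python3 -c "
from plan import *
plan([537,-218.2,320],112.92,[524.4,292.2,320],236,13)"
```

```text
[np.float64(0.0365), np.float64(0.0144), np.float64(-0.0)] -0.1652
[np.float64(0.0337), np.float64(0.0202), np.float64(-0.0)] -0.1652
[np.float64(0.0299), np.float64(0.0255), np.float64(-0.0)] -0.1652
[np.float64(0.0253), np.float64(0.03), np.float64(-0.0)] -0.1652
[np.float64(0.02), np.float64(0.0338), np.float64(-0.0)] -0.1652
[np.float64(0.0142), np.float64(0.0366), np.float64(-0.0)] -0.1652
[np.float64(0.008), np.float64(0.0385), np.float64(-0.0)] -0.1652
[np.float64(0.0015), np.float64(0.0392), np.float64(-0.0)] -0.1652
[np.float64(-0.005), np.float64(0.039), np.float64(-0.0)] -0.1652
[np.float64(-0.0113), np.float64(0.0376), np.float64(-0.0)] -0.1652
[np.float64(-0.0173), np.float64(0.0352), np.float64(-0.0)] -0.1652
[np.float64(-0.0229), np.float64(0.0319), np.float64(-0.0)] -0.1652
[np.float64(-0.0278), np.float64(0.0277), np.float64(-0.0)] -0.1652
```

arm_command:
  motion:
    - {"offset":[0,0,-0.04],"spin":0}
    - {"offset":[0,0,-0.045],"spin":0}
    - {"offset":[0,0,-0.05],"spin":0}
    - {"offset":[0,0,-0.047],"spin":0}

```text
time_s: 7.8
ee_pos: [536.7, -218.2, 321.4]
ee_rot: [-180.0, -0.0, 112.9]
force: [-0.7, -0.8, -1.2]
gripper_width: 21.5
gripper_force: 35.0
```

arm_command:
  motion:
    - {"offset":[0.0365,0.0144,0],"spin":-0.1652}
    - {"offset":[0.0337,0.0202,0],"spin":-0.1652}
    - {"offset":[0.0299,0.0255,0],"spin":-0.1652}
    - {"offset":[0.0253,0.03,0],"spin":-0.1652}
    - {"offset":[0.02,0.0338,0],"spin":-0.1652}

```text
time_s: 8.43
ee_pos: [531.7, -20.7, 319.6]
ee_rot: [-180.0, -0.0, 160.6]
force: [0.9, -0.2, -1.3]
gripper_width: 21.9
gripper_force: 35.0
```

arm_command:
  motion:
    - {"offset":[0.0142,0.0366,0],"spin":-0.1652}
    - {"offset":[0.008,0.0385,0],"spin":-0.1652}
    - {"offset":[0.0015,0.0392,0],"spin":-0.1652}
    - {"offset":[-0.005,0.039,0],"spin":-0.1652}
    - {"offset":[-0.0113,0.0376,0],"spin":-0.1652}

```text
time_s: 9.05
ee_pos: [527.0, 175.6, 319.6]
ee_rot: [180.0, -0.0, -152.1]
force: [0.6, -0.2, -1.4]
gripper_width: 21.9
gripper_force: 35.0
```

arm_command:
  motion:
    - {"offset":[-0.0173,0.0352,0],"spin":-0.1652}
    - {"offset":[-0.0229,0.0319,0],"spin":-0.1652}
    - {"offset":[-0.0278,0.0277,0],"spin":-0.1652}
    - {"offset":[0,0,0.05],"spin":0}
    - {"offset":[0,0,0.045],"spin":0}

```text
time_s: 9.68
ee_pos: [524.1, 292.6, 223.3]
ee_rot: [180.0, -0.0, -124.0]
force: [0.4, 0.1, -1.5]
gripper_width: 22.1
gripper_force: 35.0
```

arm_command:
  motion:
    - {"offset":[0,0,0],"spin":0}
    - {"offset":[0,0,0],"spin":0}
    - {"offset":[0,0,0],"spin":0}

```text
time_s: 10.05
ee_pos: [525.8, 292.5, 227.5]
ee_rot: [-179.9, 0.2, -124.0]
force: [1.0, -0.4, -1.0]
gripper_width: 22.1
gripper_force: 35.0
```

```bash
python3 - <<'E'
from look import *
m,s,im,d=look('w5',[('selector_slot',69.5),('driver_tip',97)])
Rt=R.from_euler('xyz',s['ee_rot'],degrees=True).as_matrix()
print('nominal tip px',wproj(m,s,np.array(s['ee_pos'])+Rt@[0,0,127.9]),'slot px',wproj(m,s,[524.4,292.2,69.5]))
print('org',266,150);cv2.imwrite('pics/w5.png',cv2.resize(im[150:250,250:380],None,fx=6,fy=6,interpolation=cv2.INTER_CUBIC))
E
```

```text
w5 10.05 [525.75 292.54 227.53] [-179.87    0.24 -124.04] [ 0.99 -0.44 -1.03]
selector_slot 0.73 [319.9 181. ] [518.71 287.66  69.5 ]
driver_tip 0.65 [316.1 193.1] [525.52 290.87  97.  ]
nominal tip px [316.58 195.84] slot px [317.8  187.55]
org 266 150
```

View pics/w5.png

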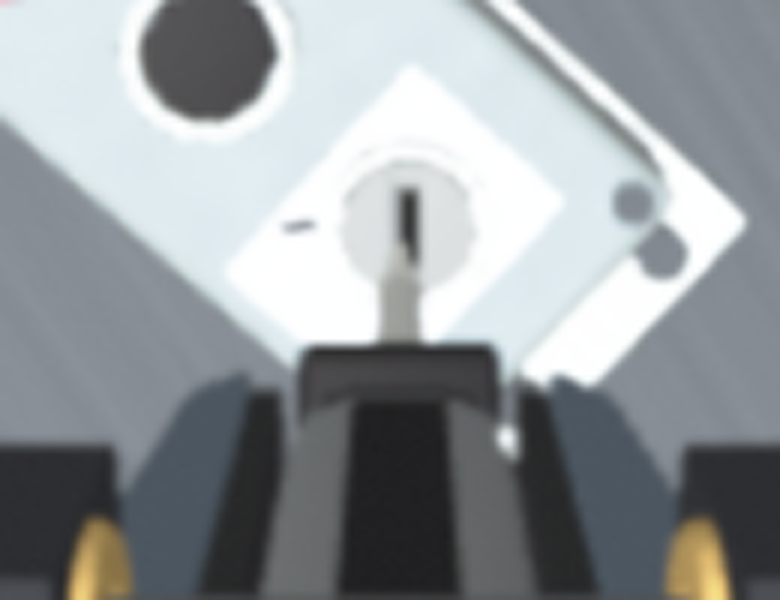

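arm_command:
  motion:
    - {"offset":[0,0,0.01],"spin":0}
    - {"offset":[0,0,0.01],"spin":0}
    - {"offset":[0,0,0],"spin":0}
    - {"offset":[0,0,0],"spin":0}
    - {"offset":[0,0,0],"spin":0}

```text
time_s: 10.82
ee_pos: [524.7, 292.2, 205.2]
ee_rot: [-180.0, 0.0, -124.0]
force: [1.2, -0.6, -1.1]
gripper_width: 21.9
gripper_force: 35.0
```

```bash
python3 - <<'E'
from look import *
m,s,im,d=look('w6',[('driver_tip',75)])
Rt=R.from_euler('xyz',s['ee_rot'],degrees=True).as_matrix()
t=np.array(s['ee_pos'])+Rt@[0,0,127.9];print('tip',t,wproj(m,s,t),'slot px',wproj(m,s,[524.4,292.2,69.5]),'err tool',Rt.T@(np.array([524.4,292.2,69.5])-t))
cv2.imwrite('pics/w6.png',cv2.resize(im[160:220,280:360],None,fx=9,fy=9,interpolation=cv2.INTER_CUBIC))
E
```

```text
w6 10.825 [524.7  292.17 205.22] [-179.99    0.03 -124.03] [ 1.19 -0.6  -1.13]
driver_tip 0.55 [316.4 196.7] [525.68 293.27  75.  ]
tip [524.76 292.21  77.32] [316.58 195.85] slot px [316.88 193.77] err tool [0.22 0.3  7.82]
```

View pics/w6.png

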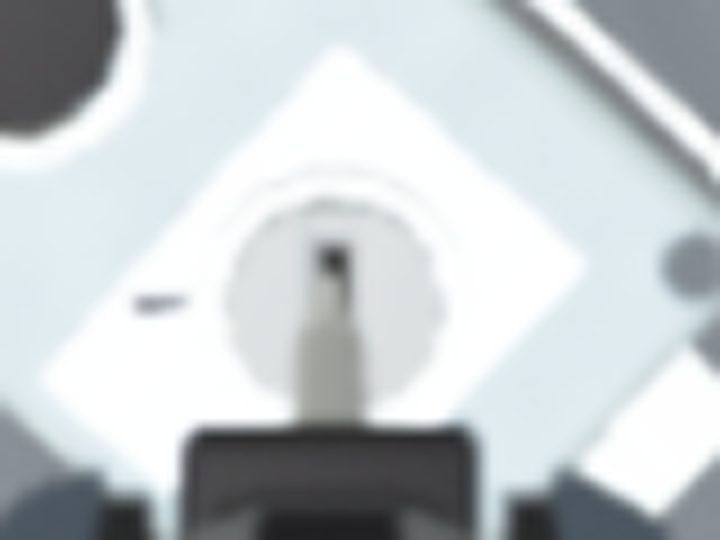

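arm_command:
  motion:
    - {"offset":[0.0002,0.0004,0.003],"spin":0}
    - {"offset":[0,0,0.003],"spin":0}
    - {"offset":[0,0,0.002],"spin":0}
    - {"offset":[0,0,0],"spin":0}

```text
time_s: 11.42
ee_pos: [524.0, 292.1, 196.7]
ee_rot: [180.0, -0.0, -124.0]
force: [0.1, 0.1, -1.0]
gripper_width: 22.5
gripper_force: 35.0
```

arm_command:
  motion:
    - {"offset":[0,0,0.001],"spin":0}
    - {"offset":[0,0,0],"spin":0}

```text
time_s: 11.68
ee_pos: [524.1, 292.1, 195.9]
ee_rot: [180.0, 0.0, -124.0]
force: [-0.6, 0.2, -1.9]
gripper_width: 22.2
gripper_force: 35.0
```

arm_command:
  motion:
    - {"offset":[0,0,0.001],"spin":0}
    - {"offset":[0,0,0],"spin":0}

```text
time_s: 11.92
ee_pos: [524.0, 292.1, 194.9]
ee_rot: [180.0, -0.0, -124.0]
force: [-0.8, 0.2, -1.8]
gripper_width: 22.0
gripper_force: 35.0
```

arm_command:
  motion:
    - {"offset":[0,0,0.001],"spin":0}
    - {"offset":[0,0,0],"spin":0}

```text
time_s: 12.18
ee_pos: [524.0, 292.1, 193.9]
ee_rot: [180.0, -0.0, -124.0]
force: [-0.1, -0.6, -1.2]
gripper_width: 22.2
gripper_force: 35.0
```

```bash
python3 - <<'E'
from look import *
m,s,im,d=look('w7')
st=env.state();print(st['torque'],st['force'])
E
```

```text
w7 12.175 [524.03 292.11 193.89] [ 179.99   -0.   -124.03] [-0.15 -0.6  -1.24]
[ 0.06  0.08 -0.03] [ 1.25 -0.18 -0.55]
```

arm_command:
  motion:
    - {"offset":[0,0,0],"spin":0.08}
    - {"offset":[0,0,0],"spin":0.1}
    - {"offset":[0,0,0],"spin":0.1}
    - {"offset":[0,0,0],"spin":0.1}
    - {"offset":[0,0,0],"spin":0.1}

```text
time_s: 12.85
ee_pos: [524.1, 292.1, 194.0]
ee_rot: [180.0, 0.0, -151.7]
force: [0.2, -0.6, -2.3]
gripper_width: 22.1
gripper_force: 35.0
```

arm_command:
  motion:
    - {"offset":[0,0,0],"spin":0.1}
    - {"offset":[0,0,0],"spin":0.1}
    - {"offset":[0,0,0],"spin":0.1}
    - {"offset":[0,0,0],"spin":0.1}
    - {"offset":[0,0,0],"spin":0.1}

```text
time_s: 13.48
ee_pos: [523.9, 292.2, 194.0]
ee_rot: [180.0, -0.0, 179.6]
force: [0.5, 0.3, -1.0]
gripper_width: 21.9
gripper_force: 35.0
```

arm_command:
  motion:
    - {"offset":[0,0,0],"spin":0.1}
    - {"offset":[0,0,0],"spin":0.1}
    - {"offset":[0,0,0],"spin":0.1}
    - {"offset":[0,0,0],"spin":0.1}
    - {"offset":[0,0,0],"spin":0}

```text
time_s: 14.1
ee_pos: [523.9, 292.4, 194.0]
ee_rot: [180.0, -0.0, 157.0]
force: [-0.9, 0.6, -1.5]
gripper_width: 21.9
gripper_force: 35.0
```

```bash
python3 - <<'E'
from look import *
m,s,im,d=look('w8')
st=env.state();print(st['torque'],st['force'])
cv2.imwrite('pics/w8.png',cv2.resize(im[160:230,275:365],None,fx=8,fy=8,interpolation=cv2.INTER_CUBIC))
E
```

```text
w8 14.1 [523.87 292.42 194.01] [179.97  -0.04 156.96] [-0.89  0.63 -1.45]
[0.35 0.23 0.04] [-0.75  0.67 -0.85]
```

View pics/w8.png

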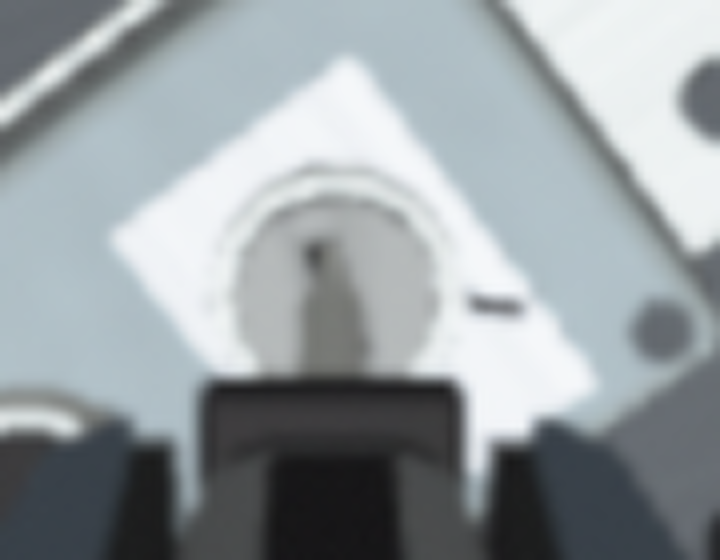

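arm_command:
  motion:
    - {"offset":[0,0,0],"spin":0.08}
    - {"offset":[0,0,0],"spin":0.08}
    - {"offset":[0,0,0],"spin":0.08}
    - {"offset":[0,0,0],"spin":0.04}
    - {"offset":[0,0,0],"spin":0}

```text
time_s: 14.78
ee_pos: [523.9, 292.5, 194.0]
ee_rot: [180.0, -0.1, 140.9]
force: [-0.0, 0.8, -0.6]
gripper_width: 22.0
gripper_force: 35.0
```

arm_command:
  motion:
    - {"offset":[0,0,0],"spin":0}
    - {"offset":[0,0,0],"spin":-0.1}
    - {"offset":[0,0,0],"spin":-0.03}
    - {"offset":[0,0,0],"spin":0}

```text
time_s: 15.28
ee_pos: [524.3, 292.3, 194.0]
ee_rot: [180.0, 0.0, 148.3]
force: [0.3, 2.2, -2.3]
gripper_width: 22.3
gripper_force: 35.0
```

arm_command:
  motion:
    - {"offset":[0,0,-0.004],"spin":0}
    - {"offset":[0,0,-0.01],"spin":0}
    - {"offset":[0,0,-0.02],"spin":0}
    - {"offset":[0,0,0],"spin":0}
    - {"offset":[0,0,0],"spin":0}

```text
time_s: 15.9
ee_pos: [523.9, 291.7, 227.7]
ee_rot: [-180.0, 0.0, 148.3]
force: [-0.0, -0.7, -1.3]
gripper_width: 21.9
gripper_force: 35.0
```

```bash
cat > slot.py <<'E'
from look import *
import sys
tag=sys.argv[1]
m,s,im,d=look(tag)
def onz(px,z):
    o,dd=wray(m,s,px);return o+dd*(z-o[2])/dd[2]
# rectify the face plane: world patch 60x60 mm round the selector, 8 px/mm
n=440;g=(np.arange(n)-n/2)/8
mp=np.array([[wproj(m,s,[524.4+gy,292.2+gx,69.5]) for gx in g[::4]] for gy in -g[::4]],np.float32)
mp=cv2.resize(mp,(n,n),interpolation=cv2.INTER_LINEAR)
r=cv2.remap(im,mp[...,0],mp[...,1],cv2.INTER_CUBIC)  # up = +x world, right = +y world
cv2.imwrite(f'pics/{tag}rect.png',r)
E
python3 slot.py w9
```

```text
w9 15.9 [523.87 291.72 227.7 ] [-179.96    0.    148.29] [-0.01 -0.68 -1.33]
```

View pics/w9rect.png

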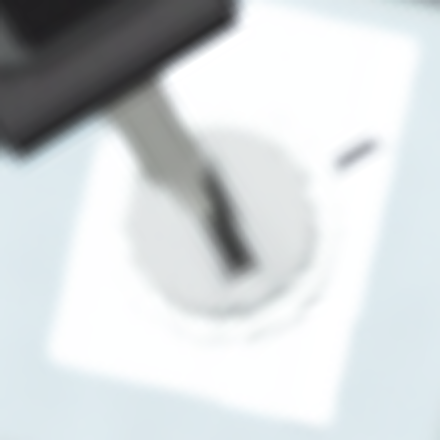

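arm_command:
  motion:
    - {"offset":[-0.02,0,0],"spin":0}
    - {"offset":[-0.02,0,0],"spin":0}
    - {"offset":[0,0,0],"spin":0}
    - {"offset":[0,0,0],"spin":0}
    - {"offset":[0,0,0],"spin":0}

```text
time_s: 16.58
ee_pos: [557.8, 271.2, 227.9]
ee_rot: [-180.0, -0.0, 148.3]
force: [0.7, -0.6, -1.5]
gripper_width: 21.7
gripper_force: 35.0
```

```bash
cat >> slot.py <<'E'
def pca(w):
    yy,xx=np.nonzero(w>0);C=np.cov(np.vstack([xx,yy]),aweights=w[yy,xx]);e,V=np.linalg.eigh(C);v=V[:,1]
    cx=np.average(xx,weights=w[yy,xx]);cy=np.average(yy,weights=w[yy,xx])
    return (524.4-(cy-220)/8,292.2+(cx-220)/8),np.degrees(np.arctan2(v[0],-v[1]))%180,np.sqrt(e)/8
h=cv2.cvtColor(r,cv2.COLOR_BGR2GRAY).astype(float);yy,xx=np.mgrid[:n,:n]-n/2
rad=np.hypot(xx,yy)/8
print('disc level',np.percentile(h[rad<11],[2,10,50,90]))
w=np.clip(0.7*np.median(h[rad<11])-h,0,None);w[rad>10]=0
print('slot',pca(w))
lab,num=None,None
w=np.clip(150-h,0,None);w[(rad<14)|(rad>25)]=0
k,L,S,C=cv2.connectedComponentsWithStats((w>0).astype(np.uint8))
for i in range(1,k):
    if 50<S[i,4]<3000: 
        c=C[i]-n/2;print('mark',S[i,4],'dir from axis',np.degrees(np.arctan2(c[0],-c[1])),'own',pca(np.where(L==i,w,0)))
for q in range(8,76,4): # coarse picture of the disc
    pass
sm=cv2.resize(h[120:320,120:320],(34,34),interpolation=cv2.INTER_AREA)
for row in sm: print(''.join('#' if v<110 else '+' if v<160 else '-' if v<200 else '.' if v<235 else ' ' for v in row))
E
python3 slot.py w10
```

```text
w10 16.575 [557.77 271.21 227.88] [-179.99   -0.02  148.32] [ 0.72 -0.61 -1.46]
disc level [ 71. 130. 228. 231.]
slot ((np.float64(524.3537093980902), np.float64(292.38264096127216)), np.float64(158.16263489612007), array([0.83, 3.65]))
                                  
                                  
                ....              
                .........         
                ..........        
               ............       
       ..      .............      
      ....   .---............     
     .......--++--...........     
    .......-++##+-.............   
   ........-+###++-............   
  .........-+####+-............   
  .........--+###+-............   
  ..........-+####+-...........   
  ..........-++###+-............  
 ............-+###+-............  
 ............-+####+-...........  
 ............-++###+-............ 
 .............-+####+-........... 
  ............-++###+-........... 
  .............-+####+-.......... 
  .............-+####+-.........  
   .............-+###+--........  
   .............-+###++-........  
    ............-++##++-........  
     ............-++++--........  
      ...........--+---........   
       ...........--..........    
       ......................     
        ....................      
         ..................       
          ..............          
            ..........
```

```bash
python3 - <<'E'
from look import *
m=cam('wrist')
for tag in('w5','w9','w10'):
    s=json.load(open(tag+'.json'));d=np.load(tag+'.npy')
    P=cloud(m,s,d,(295,170,340,215));Rt=R.from_euler('xyz',s['ee_rot'],degrees=True).as_matrix()
    T=(P-s['ee_pos'])@Rt
    k=(abs(T[:,0])<9)&(abs(T[:,1])<6)&(T[:,2]>60);q=T[k]
    q=q[np.argsort(q[:,2])];zz=q[:,2]
    i=(zz<140);print(tag,'deepest driver pts',q[i][-8:]);print(' gap next',zz[~i][:3])
    A=cloud(m,s,d,(270,130,360,215));a=A[np.hypot(A[:,0]-524.4,A[:,1]-292.2)<11];a=a[abs(a[:,2]-69)<8];print(' disc z',np.median(a[:,2]),len(a))
# station yaw from marks/label
for tag in('w2','w10'):
    s=json.load(open(tag+'.json'));im=cv2.imread(f'pics/{tag}raw.png')
    n=560;g=(np.arange(n)-n/2)/8;z=61
    mp=np.array([[wproj(m,s,[524.4+gy,292.2+gx,z]) for gx in g[::4]] for gy in -g[::4]],np.float32)
    mp=cv2.resize(mp,(n,n));r=cv2.cvtColor(cv2.remap(im,mp[...,0],mp[...,1],cv2.INTER_CUBIC),cv2.COLOR_BGR2GRAY)
    yy,xx=np.mgrid[:n,:n]-n/2;rad=np.hypot(xx,yy)/8
    b=((r<170)&(rad>15)&(rad<26)).astype(np.uint8)
    k,L,S,C=cv2.connectedComponentsWithStats(b)
    for i in range(1,k):
        if S[i,4]>100:
            c=C[i]-n/2;e=cv2.minAreaRect(np.argwhere(L==i)[:,::-1].astype(np.float32));print(tag,S[i],'dir',np.degrees(np.arctan2(c[0],-c[1])),'at mm',-c[1]/8,c[0]/8,e[1:])
E
```

```text
w5 deepest driver pts [[  4.03   0.37 114.9 ]
 [  4.95  -0.53 114.96]
 [  5.42   0.38 116.98]
 [  5.37  -0.53 117.21]
 [  5.08  -1.45 118.48]
 [  5.43  -1.45 121.11]
 [  5.19  -0.53 122.2 ]
 [  5.14   0.39 122.41]]
 gap next [155.5  155.51 155.57]
 disc z 70.54882827572214 324
w9 deepest driver pts [[  4.94   0.37 114.97]
 [  5.59   0.38 116.22]
 [  4.65  -1.44 116.25]
 [  5.04  -1.45 118.66]
 [  5.01  -0.53 118.77]
 [  5.47   0.39 120.91]
 [  5.4   -1.45 121.28]
 [  5.31  -0.53 121.67]]
 gap next [154.84 155.79 155.88]
 disc z 70.53806086254264 305
w10 deepest driver pts [[  3.98  -0.53 115.16]
 [  5.78  -0.53 115.4 ]
 [  4.71  -0.53 115.98]
 [  5.26   0.38 117.66]
 [  5.2   -1.44 117.94]
 [  5.53  -1.45 120.68]
 [  5.19  -0.53 122.18]
 [  5.18   0.39 122.22]]
 gap next [164.49 165.08 165.09]
 disc z 70.34316441768738 357
w2 [185 123  29  40 452] dir -30.579817137154794 at mm 17.183351769911503 -10.154037610619469 ((45.45637893676758, 10.806957244873047), 58.73626708984375)
w2 [394 183  42  30 506] dir 58.468207748782774 at mm 10.32509881422925 16.82806324110672 ((11.948939323425293, 48.01170349121094), 59.74356460571289)
```

arm_command:
  motion:
    - {"offset":[0,0,0],"spin":-0.173}
    - {"offset":[0.0195,0.0038,0],"spin":0}
    - {"offset":[0.0194,0.0038,0.01],"spin":0}
    - {"offset":[0,0,0.018],"spin":0}
    - {"offset":[0,0,0],"spin":0}

```text
time_s: 17.25
ee_pos: [522.7, 293.0, 199.0]
ee_rot: [-179.9, -0.1, 158.2]
force: [0.1, -0.2, -1.5]
gripper_width: 22.0
gripper_force: 35.0
```

arm_command:
  motion:
    - {"offset":[0,0,0],"spin":0}
    - {"offset":[0,0,0],"spin":0}

```text
time_s: 17.5
ee_pos: [525.1, 292.9, 200.8]
ee_rot: [179.9, 0.1, 158.2]
force: [-0.4, -0.3, -1.3]
gripper_width: 21.9
gripper_force: 35.0
```

```bash
python3 -c "
from h import *
np.set_printoptions(precision=2,suppress=True)
for i in range(3):
    s=env.state();print(s['ee_pos'],s['ee_rot']);env.grab_frame('top')
Rt=R.from_euler('xyz',s['ee_rot'],degrees=True).as_matrix();print(Rt.T@(np.array([524.55,292.75,200])-s['ee_pos']))"
```

```text
[525.12 292.87 200.84] [179.92   0.05 158.17]
[525.13 292.74 200.73] [179.93   0.05 158.17]
[525.11 292.67 200.57] [179.95   0.04 158.18]
[ 0.55 -0.13  0.57]
```

arm_command:
  motion:
    - {"offset":[0.0003,0,0.003],"spin":0}
    - {"offset":[0,0,0.002],"spin":0}
    - {"offset":[0,0,0],"spin":0}

```text
time_s: 18.02
ee_pos: [524.4, 292.6, 194.6]
ee_rot: [-180.0, -0.0, 158.2]
force: [-0.0, -0.8, -1.6]
gripper_width: 21.9
gripper_force: 35.0
```

arm_command:
  motion:
    - {"offset":[0,0,0.001],"spin":0}
    - {"offset":[0,0,0.001],"spin":0}
    - {"offset":[0,0,0],"spin":0}

```text
time_s: 18.4
ee_pos: [524.5, 292.7, 192.9]
ee_rot: [-180.0, -0.0, 158.2]
force: [-0.1, 0.4, -0.8]
gripper_width: 22.0
gripper_force: 35.0
```

arm_command:
  motion:
    - {"offset":[0,0,0.001],"spin":0}
    - {"offset":[0,0,0],"spin":0}

```text
time_s: 18.65
ee_pos: [524.5, 292.7, 191.9]
ee_rot: [180.0, 0.0, 158.2]
force: [0.0, -0.3, -1.2]
gripper_width: 21.9
gripper_force: 35.0
```

arm_command:
  motion:
    - {"offset":[0,0,0.0007],"spin":0}
    - {"offset":[0,0,0],"spin":0}

```text
time_s: 18.9
ee_pos: [524.6, 292.7, 191.8]
ee_rot: [180.0, 0.0, 158.2]
force: [-1.1, -0.6, 2.3]
gripper_width: 22.1
gripper_force: 35.0
```

arm_command:
  motion:
    - {"offset":[0,0,0.0005],"spin":0}
    - {"offset":[0,0,0],"spin":0}

```text
time_s: 19.15
ee_pos: [524.6, 292.7, 191.6]
ee_rot: [180.0, 0.0, 158.2]
force: [-0.8, -0.4, 4.9]
gripper_width: 21.8
gripper_force: 35.0
```

```bash
python3 -c "
from h import *
for i in range(3):
    s=env.state();print(s['ee_pos'],s['force'],s['torque']);env.grab_frame('top')"
```

```text
[524.59380932 292.73615559 191.63868389] [-0.82265282 -0.38008559  4.93986046] [-0.19602806  0.34027473 -0.01699556]
[524.58623751 292.72212265 191.58020859] [-1.05970794 -1.10762132  5.48466763] [-0.23642059  0.40890003 -0.00937119]
[524.60380568 292.72017331 191.60804592] [-0.71824113 -0.05215371  5.51475009] [-0.20642051  0.47811763  0.04263553]
```

arm_command:
  motion:
    - {"offset":[0,0,-0.0015],"spin":0}
    - {"offset":[0,0,0],"spin":0.06}
    - {"offset":[0,0,0],"spin":0.08}
    - {"offset":[0,0,0],"spin":0.08}
    - {"offset":[0,0,0],"spin":0.08}

```text
time_s: 19.92
ee_pos: [524.5, 292.6, 191.8]
ee_rot: [-180.0, -0.0, 140.9]
force: [-0.1, -0.1, 0.6]
gripper_width: 21.8
gripper_force: 35.0
```

arm_command:
  motion:
    - {"offset":[0,0,0],"spin":0}
    - {"offset":[0,0,0],"spin":0}

```text
time_s: 20.18
ee_pos: [524.5, 292.6, 191.8]
ee_rot: [-180.0, -0.0, 141.1]
force: [-0.5, -0.5, -1.4]
gripper_width: 21.9
gripper_force: 35.0
```

```bash
python3 slot.py w11; python3 -c "
from h import *
s=env.state();print(s['ee_pos'],s['ee_rot'],s['force'],s['torque'])"
```

```text
w11 20.175 [524.46 292.6  191.84] [-179.97   -0.01  141.09] [-0.46 -0.47 -1.36]
disc level [ 77. 158. 226. 233.]
slot ((np.float64(528.8497006767309), np.float64(288.04370119729305)), np.float64(148.40115126832728), array([1.59, 6.08]))
################+-.               
###############+-.                
##############+-...               
#############+-.......            
############++-........           
############+--..............     
##########+++--..............     
#########+++++--..............    
########++++++---.............    
#######+++--+++--.............    
#####+++++---+++--.............   
###++---++----++---............   
##+-..---++----++--............   
+-.....---++---+++--............. 
-.......---++---++---............ 
  .......---++---+---.............
  ........---++------.............
  .........--++------.............
   ........-----------............
   ..........---------............
   ...........--------............
   ............--++----.......... 
    ............--++----......... 
    .............-++++--......... 
    .............-++++--......... 
     ............--++---........  
     .............----.........   
     .........................    
      ........................    
         ....................     
           .................      
           ...............        
           .............          
              ........            
[524.44036542 292.60038015 191.85669786] [-1.79973573e+02 -8.83871578e-03  1.41081925e+02] [-0.03640153 -0.6387329  -0.92928074] [-0.1301517   0.07613709 -0.00829122]
```

arm_command:
  motion:
    - {"offset":[0,0,0],"spin":-0.06}
    - {"offset":[0,0,-0.004],"spin":0}
    - {"offset":[0,0,-0.02],"spin":0}
    - {"offset":[-0.02,0,-0.01],"spin":0}
    - {"offset":[-0.02,0,0],"spin":0}

```text
time_s: 20.85
ee_pos: [558.1, 269.4, 227.5]
ee_rot: [179.9, 0.1, 144.5]
force: [0.4, 0.5, -2.0]
gripper_width: 21.8
gripper_force: 35.0
```

arm_command:
  motion:
    - {"offset":[0,0,0],"spin":0}
    - {"offset":[0,0,0],"spin":0}

```text
time_s: 21.1
ee_pos: [556.5, 269.3, 225.4]
ee_rot: [-179.9, -0.1, 144.4]
force: [0.6, 0.1, 0.0]
gripper_width: 22.0
gripper_force: 35.0
```

```bash
python3 slot.py w12
```

```text
w12 21.1 [556.53 269.33 225.41] [-179.93   -0.09  144.43] [0.59 0.12 0.02]
disc level [ 69. 128. 228. 231.]
slot ((np.float64(524.3387495358306), np.float64(292.4307813580919)), np.float64(153.03691148647388), array([0.84, 3.64]))
                                  
                    .             
              .........           
               .........          
               ............       
              .............       
              ..............      
      ..     .--.............     
     .......-+++-............     
    .......-++#+--............    
   .......--+###+-............    
   .......--+###++-............   
   ........-+####+-............   
   ........-++###+-............   
  ..........-+####+-...........   
  ..........-++###+-............  
 ............-+####+-...........  
 ............--+###++-..........  
  ............-+####+-..........  
   ...........--+####+-.........  
   ............-+####+-.......... 
   ............--+####+-......... 
   .............-+####+-........  
   .............--+###+--......   
    .............-+###+-.......   
     ............--+++--......    
      ............----........    
       .......................    
        .....................     
         ...................      
           ...............        
             ...........          
                 ......
```

```bash
cat > ang.py <<'E'
from look import *
import sys
m=cam('wrist')
for tag in sys.argv[1:]:
    s=json.load(open(tag+'.json'));im=cv2.imread(f'pics/{tag}raw.png')
    n=400;g=(np.arange(n)-n/2)/16
    mp=np.array([[wproj(m,s,[524.4+gy,292.2+gx,69.5]) for gx in g[::4]] for gy in -g[::4]],np.float32)
    mp=cv2.warpAffine(mp,np.float32([[4,0,0],[0,4,0]]),(n,n),borderMode=cv2.BORDER_REPLICATE)
    r=cv2.cvtColor(cv2.remap(im,mp[...,0],mp[...,1],cv2.INTER_CUBIC),cv2.COLOR_BGR2GRAY)
    for th in(100,130,160):
        k,L,S,C=cv2.connectedComponentsWithStats((r<th).astype(np.uint8))
        i=min(range(1,k),key=lambda i:np.hypot(*(C[i]-n/2))+(1e3 if S[i,4]<500 else 0))
        q=np.argwhere(L==i)[:,::-1].astype(np.float32)
        vx,vy,_,_=cv2.fitLine(q,cv2.DIST_L2,0,.01,.01).ravel()
        # centre line: mean column position per row over the long axis
        print(tag,th,'angle',round(np.degrees(np.arctan2(vx,-vy))%180,1),'minrect',[np.round(v/16,1) for v in map(np.array,cv2.minAreaRect(q)[1:2])],'c',(C[i]-n/2)/16)
E
python3 ang.py w1 w2 w5 w10 w12
```

```text
[ WARN:0@0.173] global loadsave.cpp:275 findDecoder imread_('pics/w1raw.png'): can't open/read file: check file path/integrity
Traceback (most recent call last):
  File "ang.py", line 9, in <module>
    r=cv2.cvtColor(cv2.remap(im,mp[...,0],mp[...,1],cv2.INTER_CUBIC),cv2.COLOR_BGR2GRAY)
cv2.error: OpenCV(4.12.0) /io/opencv/modules/imgproc/src/color.simd_helpers.hpp:92: error: (-15:Bad number of channels) in function 'cv::impl::{anonymous}::CvtHelper<VScn, VDcn, VDepth, sizePolicy>::CvtHelper(cv::InputArray, cv::OutputArray, int) [with VScn = cv::impl::{anonymous}::Set<3, 4>; VDcn = cv::impl::{anonymous}::Set<1>; VDepth = cv::impl::{anonymous}::Set<0, 2, 5>; cv::impl::{anonymous}::SizePolicy sizePolicy = cv::impl::<unnamed>::NONE; cv::InputArray = const cv::_InputArray&; cv::OutputArray = const cv::_OutputArray&]'
> Invalid number of channels in input image:
>     'VScn::contains(scn)'
> where
>     'scn' is 1
```

```bash
python3 ang.py w2 w5 w10 w12
```

```text
w2 100 angle 56.0 minrect [array([ 2.5, 13. ])] c [ 0.05 -0.01]
w2 130 angle 55.7 minrect [array([ 3.4, 13.8])] c [ 0.   -0.12]
w2 160 angle 55.5 minrect [array([ 4.2, 14.4])] c [-0.05 -0.17]
w5 100 angle 58.2 minrect [array([ 2.3, 10.7])] c [-0.28  0.23]
w5 130 angle 59.0 minrect [array([ 3.1, 12.7])] c [0.01 0.01]
w5 160 angle 59.1 minrect [array([ 4. , 14.3])] c [ 0.31 -0.2 ]
w10 100 angle 158.3 minrect [array([12.3,  2.3])] c [ 0.01 -0.23]
w10 130 angle 158.1 minrect [array([13.2,  3.3])] c [ 0.01 -0.16]
w10 160 angle 158.2 minrect [array([14. ,  4.1])] c [ 0.02 -0.1 ]
w12 100 angle 152.9 minrect [array([12.3,  2.3])] c [ 0.06 -0.13]
w12 130 angle 153.1 minrect [array([13.2,  3.3])] c [ 0.05 -0.12]
w12 160 angle 153.1 minrect [array([14.1,  4.1])] c [ 0.03 -0.11]
```

arm_command:
  motion:
    - {"offset":[0,0,0],"spin":-0.1}
    - {"offset":[0.0199,0.002,0],"spin":0}
    - {"offset":[0.0198,0.0021,0.01],"spin":0}
    - {"offset":[0,0,0.015],"spin":0}
    - {"offset":[0,0,0],"spin":0}

```text
time_s: 21.78
ee_pos: [523.5, 292.5, 199.7]
ee_rot: [-179.8, -0.1, 150.2]
force: [-0.6, 0.3, -1.9]
gripper_width: 22.3
gripper_force: 35.0
```

arm_command:
  motion:
    - {"offset":[0,0,0],"spin":0}
    - {"offset":[0,0,0],"spin":0}
    - {"offset":[0,0,0],"spin":0}
    - {"offset":[0,0,0],"spin":0}

```text
time_s: 22.28
ee_pos: [524.9, 292.6, 201.4]
ee_rot: [180.0, 0.0, 150.2]
force: [0.2, 0.1, -1.5]
gripper_width: 21.7
gripper_force: 35.0
```

Descend to 192.5 in gentle steps.

arm_command:
  motion:
    - {"offset":[0.0002,0,0.003],"spin":0}
    - {"offset":[0,0,0.002],"spin":0}
    - {"offset":[0,0,0],"spin":0}

```text
time_s: 22.65
ee_pos: [524.3, 292.8, 195.9]
ee_rot: [-180.0, -0.0, 150.2]
force: [0.7, 0.7, -2.4]
gripper_width: 21.9
gripper_force: 35.0
```

arm_command:
  motion:
    - {"offset":[0,0,0.001],"spin":0}
    - {"offset":[0,0,0.001],"spin":0}
    - {"offset":[0,0,0],"spin":0}

```text
time_s: 23.02
ee_pos: [524.5, 292.8, 194.2]
ee_rot: [-180.0, -0.0, 150.2]
force: [0.5, -0.4, -1.4]
gripper_width: 21.9
gripper_force: 35.0
```

arm_command:
  motion:
    - {"offset":[0,0,0.001],"spin":0}
    - {"offset":[0,0,0],"spin":0}

```text
time_s: 23.28
ee_pos: [524.4, 292.8, 193.2]
ee_rot: [-180.0, -0.0, 150.2]
force: [0.7, 0.1, -0.5]
gripper_width: 22.0
gripper_force: 35.0
```

arm_command:
  motion:
    - {"offset":[0,0,0.0007],"spin":0}
    - {"offset":[0,0,0],"spin":0.08}
    - {"offset":[0,0,0],"spin":0.08}
    - {"offset":[0,0,0],"spin":0.07}
    - {"offset":[0,0,0],"spin":0}

```text
time_s: 23.9
ee_pos: [524.3, 292.7, 192.5]
ee_rot: [-180.0, -0.0, 137.1]
force: [-1.2, -1.1, -0.9]
gripper_width: 22.0
gripper_force: 35.0
```

arm_command:
  motion:
    - {"offset":[0,0,0],"spin":0}
    - {"offset":[0,0,0],"spin":-0.06}
    - {"offset":[0,0,-0.004],"spin":0}
    - {"offset":[0,0,-0.02],"spin":0}
    - {"offset":[-0.02,0,-0.01],"spin":0}

```text
time_s: 24.52
ee_pos: [540.4, 280.6, 228.1]
ee_rot: [179.9, 0.1, 140.5]
force: [0.2, 0.3, -1.6]
gripper_width: 21.9
gripper_force: 35.0
```

arm_command:
  motion:
    - {"offset":[-0.02,0,0],"spin":0}
    - {"offset":[0,0,0],"spin":0}
    - {"offset":[0,0,0],"spin":0}
    - {"offset":[0,0,0],"spin":0}

```text
time_s: 25.02
ee_pos: [554.9, 267.4, 226.1]
ee_rot: [-180.0, -0.0, 140.5]
force: [-0.9, -0.3, -1.5]
gripper_width: 21.8
gripper_force: 35.0
```

```bash
python3 slot.py w13|head -3; python3 ang.py w13; python3 -c "
from look import *
m=cam('wrist')
s=json.load(open('w13.json'));im=cv2.imread('pics/w13raw.png')
n=560;g=(np.arange(n)-n/2)/8;z=61
mp=np.array([[wproj(m,s,[524.4+gy,292.2+gx,z]) for gx in g[::4]] for gy in -g[::4]],np.float32)
mp=cv2.warpAffine(mp,np.float32([[4,0,0],[0,4,0]]),(n,n),borderMode=cv2.BORDER_REPLICATE)
r=cv2.cvtColor(cv2.remap(im,mp[...,0],mp[...,1],cv2.INTER_CUBIC),cv2.COLOR_BGR2GRAY)
yy,xx=np.mgrid[:n,:n]-n/2;rad=np.hypot(xx,yy)/8
k,L,S,C=cv2.connectedComponentsWithStats(((r<190)&(rad>14.5)&(rad<26)).astype(np.uint8))
for i in range(1,k):
    if S[i,4]>100:
        c=C[i]-n/2;print(S[i],np.degrees(np.arctan2(c[0],-c[1])))"
```

```text
w13 25.025 [554.91 267.44 226.05] [-179.95   -0.04  140.46] [-0.89 -0.25 -1.54]
disc level [ 71. 130. 228. 231.]
slot ((np.float64(524.4023235799857), np.float64(292.3607073724033)), np.float64(150.16431610296374), array([0.82, 3.65]))
w13 100 angle 150.3 minrect [array([12.4,  2.2])] c [-0.01 -0.18]
w13 130 angle 150.2 minrect [array([13.2,  3.2])] c [-0.02 -0.17]
w13 160 angle 150.0 minrect [array([14.,  4.])] c [-0.03 -0.18]
[191 134  19  27 197] -31.17919186645448
[402 189  20  16 138] 57.60904295306439
```

```bash
python3 -c "
from plan import *
plan([555,267.4,320],140.46,[537,-218.25,320],112.92,10)"
```

```text
[np.float64(-0.0295), np.float64(-0.0386), np.float64(-0.0)] 0.0481
[np.float64(-0.0313), np.float64(-0.0371), np.float64(-0.0)] 0.0481
[np.float64(-0.0331), np.float64(-0.0356), np.float64(-0.0)] 0.0481
[np.float64(-0.0348), np.float64(-0.034), np.float64(-0.0)] 0.0481
[np.float64(-0.0364), np.float64(-0.0322), np.float64(-0.0)] 0.0481
[np.float64(-0.0379), np.float64(-0.0305), np.float64(-0.0)] 0.0481
[np.float64(-0.0393), np.float64(-0.0286), np.float64(-0.0)] 0.0481
[np.float64(-0.0406), np.float64(-0.0267), np.float64(-0.0)] 0.0481
[np.float64(-0.0419), np.float64(-0.0247), np.float64(-0.0)] 0.0481
[np.float64(-0.043), np.float64(-0.0227), np.float64(-0.0)] 0.0481
```

arm_command:
  motion:
    - {"offset":[0,0,-0.045],"spin":0}
    - {"offset":[0,0,-0.049],"spin":0}

```text
time_s: 25.32
ee_pos: [554.6, 267.6, 320.8]
ee_rot: [-179.9, -0.1, 140.5]
force: [0.8, 0.3, -1.7]
gripper_width: 22.0
gripper_force: 35.0
```

arm_command:
  motion:
    - {"offset":[-0.0295,-0.0386,0],"spin":0.0481}
    - {"offset":[-0.0313,-0.0371,0],"spin":0.0481}
    - {"offset":[-0.0331,-0.0356,0],"spin":0.0481}
    - {"offset":[-0.0348,-0.034,0],"spin":0.0481}
    - {"offset":[-0.0364,-0.0322,0],"spin":0.0481}

```text
time_s: 25.95
ee_pos: [545.8, 23.5, 320.6]
ee_rot: [180.0, 0.0, 126.6]
force: [0.7, -0.7, -1.6]
gripper_width: 21.8
gripper_force: 35.0
```

arm_command:
  motion:
    - {"offset":[-0.0379,-0.0305,0],"spin":0.0481}
    - {"offset":[-0.0393,-0.0286,0],"spin":0.0481}
    - {"offset":[-0.0406,-0.0267,0],"spin":0.0481}
    - {"offset":[-0.0419,-0.0247,0],"spin":0.0481}
    - {"offset":[-0.043,-0.0227,0],"spin":0.0481}

```text
time_s: 26.58
ee_pos: [537.0, -219.4, 320.6]
ee_rot: [180.0, -0.0, 112.8]
force: [-0.0, 0.8, -1.3]
gripper_width: 22.1
gripper_force: 35.0
```

arm_command:
  motion:
    - {"offset":[0,0,0.04],"spin":0}
    - {"offset":[0,0,0],"spin":0}
    - {"offset":[0,0,0],"spin":0}
    - {"offset":[0,0,0],"spin":0}
    - {"offset":[0,0,0],"spin":0}

```text
time_s: 27.2
ee_pos: [537.7, -218.0, 281.8]
ee_rot: [179.9, 0.1, 112.9]
force: [0.2, 0.1, -1.6]
gripper_width: 22.2
gripper_force: 35.0
```

```bash
python3 - <<'E'
from look import *
m,s,im,d=look('w14',[('cross_driver_mid',135)])
Rt=R.from_euler('xyz',s['ee_rot'],degrees=True).as_matrix()
print(Rt.T@(np.array([537,-218.25,137.9])-s['ee_pos']))
tp=np.array(s['ee_pos'])+Rt@[0,0,127.9];print('tip',tp,wproj(m,s,tp),'hole px at z100',wproj(m,s,[537,-218.25,100]))
h=cv2.cvtColor(im,cv2.COLOR_BGR2GRAY)[165:215,290:345]
for row in h[::1]: print(''.join('#' if v<60 else '+' if v<120 else '-' if v<180 else '.' if v<235 else ' ' for v in row))
E
```

```text
w14 27.2 [ 537.73 -218.04  281.76] [179.91   0.09 112.95] [ 0.17  0.12 -1.63]
cross_driver_mid 0.62 [320.4 117.5] [ 513.43 -149.37  135.  ]
[  0.31  -0.98 143.86]
tip [ 537.99 -218.14  153.86] [316.25 194.87] hole px at z100 [315.24 183.51]
                                                       
                                                       
                                                       
                                                       
                                                       
                                                       
                                                       
                                                       
                                                       
                                                       
                                                       
                                                       
                                                       
                                                       
                                                       
                   
[... 1240 characters left out ...]
---                        -
                       .------.                       -
                      .-------.                       -
                      .-------.                      .-
                     ..-------..                     .-
           .----------+++++++++----------.           .-
          .-+###########################++.          .-
          -+#############################+-.         .-
         .-+++++++++++++++++++++++++++++++-.         .-
         .-++++++++++++++++++++++++++++++++.        .--
..       .-++++++++++++++++++++++++++++++++.       .--+
-.       .-++++++++++++++++++++++++++++++++.       .-++
+-....   .-++++++++++++++++++++++++++++++++.   ....-+++
```

arm_command:
  motion:
    - {"offset":[0.0002,-0.0004,0.02],"spin":0}
    - {"offset":[0,0,0.02],"spin":0}
    - {"offset":[0,0,0.005],"spin":0}
    - {"offset":[0,0,0],"spin":0}
    - {"offset":[0,0,0],"spin":0}

```text
time_s: 27.92
ee_pos: [537.3, -218.5, 236.6]
ee_rot: [179.9, 0.1, 112.9]
force: [0.9, 0.1, -2.3]
gripper_width: 22.3
gripper_force: 35.0
```

arm_command:
  motion:
    - {"offset":[0,0,0],"spin":0}
    - {"offset":[0,0,0],"spin":0}

```text
time_s: 28.18
ee_pos: [536.9, -218.4, 236.0]
ee_rot: [180.0, 0.0, 112.9]
force: [-0.3, -0.2, -1.6]
gripper_width: 21.9
gripper_force: 35.0
```

```bash
python3 - <<'E'
from look import *
m,s,im,d=look('w15')
Rt=R.from_euler('xyz',s['ee_rot'],degrees=True).as_matrix()
print(Rt.T@(np.array([537,-218.25,137.9])-s['ee_pos']))
tp=np.array(s['ee_pos'])+Rt@[0,0,127.9];print('tip',tp,wproj(m,s,tp),'hole px at z100',wproj(m,s,[537,-218.25,100]))
h=cv2.cvtColor(im,cv2.COLOR_BGR2GRAY)[175:215,295:340]
for row in h: print(''.join('#' if v<60 else '+' if v<120 else '-' if v<200 else '.' if v<246 else ' ' for v in row))
E
```

```text
w15 28.175 [ 536.92 -218.41  235.95] [179.96   0.03 112.9 ] [-0.34 -0.17 -1.58]
[ 0.16  0.07 98.05]
tip [ 537.02 -218.44  108.05] [316.25 194.88] hole px at z100 [316.29 192.8 ]
.................  ..........................
.................  ..........................
.................  ..........................
.................  ..........................
.................  ..........................
.................  ..........................
.................  ..........................
................. ...........................
.............................................
.............................................
.............................................
.............................................
.............................................
.............................................
.............................................
.............................................
.....................-.......................
....................---............ .........
....................---............ .........
....................---......-..... .........
..
[... 217 characters left out ...]
..........
.................---------.................. 
..................--------........ ......... 
..................-------......... ..........
..................--------........ ......... 
.................---------........ ......... 
.................---------.................. 
.................-+++++++--................. 
......----------+++#####++++----------...... 
.....-+#############################+-.....  
.....-+##############################+-....  
....-+###############################+-....  
....-+#######################+++++++#+-....  
....-+#################+++++++++++++#+-......
....-+######################++++++++#+-......
-...-+#########################+++++#+-...---
```

arm_command:
  motion:
    - {"offset":[0.0001,0.0003,0.008],"spin":0}
    - {"offset":[0,0,0.008],"spin":0}
    - {"offset":[0,0,0.008],"spin":0}

```text
time_s: 28.6
ee_pos: [536.8, -218.0, 210.6]
ee_rot: [-180.0, -0.0, 112.9]
force: [-0.2, 0.2, -1.5]
gripper_width: 21.8
gripper_force: 35.0
```

arm_command:
  motion:
    - {"offset":[0,0,0.018],"spin":0}
    - {"offset":[0,0,0.02],"spin":0}
    - {"offset":[0,0,0.02],"spin":0}
    - {"offset":[0,0,0.008],"spin":0}
    - {"offset":[0,0,0.004],"spin":0}

```text
time_s: 29.22
ee_pos: [537.0, -218.2, 141.2]
ee_rot: [-180.0, -0.0, 112.9]
force: [0.9, -0.7, -1.5]
gripper_width: 22.1
gripper_force: 35.0
```

arm_command:
  motion:
    - {"offset":[0,0,0.001],"spin":0}
    - {"offset":[0,0,0.001],"spin":0}
    - {"offset":[0,0,0],"spin":0}

```text
time_s: 29.6
ee_pos: [537.2, -218.2, 139.9]
ee_rot: [180.0, 0.0, 112.9]
force: [1.0, -0.0, -0.5]
gripper_width: 21.8
gripper_force: 35.0
```

arm_command:
  motion:
    - {"offset":[0,0,0.001],"spin":0}
    - {"offset":[0,0,0],"spin":0}

```text
time_s: 29.85
ee_pos: [537.0, -218.2, 138.6]
ee_rot: [180.0, -0.0, 112.9]
force: [0.3, -0.1, -1.2]
gripper_width: 21.7
gripper_force: 35.0
```

arm_command:
  motion:
    - {"offset":[0,0,0.0007],"spin":0}
    - {"offset":[0,0,0],"spin":0}

```text
time_s: 30.1
ee_pos: [537.0, -218.2, 137.9]
ee_rot: [180.0, 0.0, 112.9]
force: [0.1, -0.7, -0.4]
gripper_width: 22.0
gripper_force: 35.0
```

arm_command:
  motion:
    - {"offset":[0,0,0.0005],"spin":0}
    - {"offset":[0,0,0],"spin":0}

```text
time_s: 30.35
ee_pos: [537.1, -218.2, 137.9]
ee_rot: [180.0, 0.0, 112.9]
force: [-0.7, 0.3, 3.5]
gripper_width: 21.9
gripper_force: 35.0
```

arm_command:
  motion:
    - {"offset":[0,0,0],"spin":0}
    - {"offset":[0,0,0],"spin":0}
    - {"offset":[0,0,0],"spin":0}
    - {"offset":[0,0,0],"spin":0}
    - {"offset":[0,0,0],"spin":0}
  jaw: 0.08

```text
time_s: 30.98
ee_pos: [537.0, -218.2, 137.3]
ee_rot: [180.0, -0.0, 112.9]
force: [0.5, -0.0, -0.6]
gripper_width: 68.8
gripper_force: 0.0
```

arm_command:
  motion:
    - {"offset":[0,0,0],"spin":0}
    - {"offset":[0,0,-0.03],"spin":0}
    - {"offset":[0,0,-0.05],"spin":0}
    - {"offset":[0,0,-0.05],"spin":0}
    - {"offset":[-0.02,0,-0.02],"spin":0}

```text
time_s: 31.6
ee_pos: [545.6, -236.4, 291.4]
ee_rot: [179.8, 0.2, 113.0]
force: [0.5, -0.3, -0.3]
gripper_width: 80.5
gripper_force: 0.0
```

arm_command:
  motion:
    - {"offset":[0,0,0],"spin":0}
    - {"offset":[0,0,0],"spin":0}
    - {"offset":[0,0,0],"spin":0}

```text
time_s: 31.98
ee_pos: [544.0, -235.8, 285.7]
ee_rot: [-179.9, -0.2, 112.9]
force: [-0.0, -0.7, 0.6]
gripper_width: 79.9
gripper_force: 0.0
```

```bash
python3 - <<'E'
from look import *
m,s,im,d=look('w16',[('driver_mid',145),('cross_driver_mid',135),('t_key_mid',125)])
P=cloud(m,s,d,(290,130,350,215));k=np.hypot(P[:,0]-537,P[:,1]+218)<40;P=P[k]
z=P[:,2];T=P[z>186];print('top z',np.median(T[:,2]),len(T),'plate z',np.median(z[(z>95)&(z<107)]))
h=cv2.cvtColor(im,cv2.COLOR_BGR2GRAY)[150:215,295:345]
for row in h[::2]: print(''.join('#' if v<80 else '+' if v<120 else '-' if v<180 else '.' if v<235 else ' ' for v in row))
# rest: station check from the top camera
t=cam('top');i,dd=env.grab_frame('top');cv2.imwrite('pics/top1.png',i)
a=cv2.imread('pics/top0.png');q=cv2.absdiff(a,i).max(2);q=cv2.medianBlur(q,5)
k,L,S,C=cv2.connectedComponentsWithStats((q>40).astype(np.uint8))
print([list(map(int,x)) for x in S[1:] if x[4]>25])
E
```

```text
w16 31.975 [ 543.97 -235.78  285.65] [-179.88   -0.16  112.91] [-0.05 -0.74  0.56]
driver_mid 0.73 [315.4 171.3] [ 534.81 -216.88  145.  ]
cross_driver_mid 0.62 [320.4  93.9] [ 509.8  -144.87  135.  ]
t_key_mid 0.8 [311.5 235.8] [ 559.61 -287.07  125.  ]
top z 191.51757674819103 739 plate z 101.08577864884711
                                                  
                                                  
                                                  
            .-+++++++++++++++++-                  
            .++++###########+++-.                 
            .++++###########+++-.                 
            -++++###########+++-.                 
           .-+++++---------+++++-.                
          .----------------------.                
          .-----------------------.               
         .---++###############+---.               
         .---+################+---..              
         .---+################+----.              
         .---+################+----.              
         .---+################+----.              
         .---+##########
[... 439 characters left out ...]
                                             .
                                                 .
                                                 .
                                                 -
                                                .-
                                                .-
                                                .-
                                                .-
                                               .--
[[304, 119, 226, 281, 20566], [453, 178, 19, 10, 88], [0, 315, 52, 85, 935], [21, 314, 72, 66, 596], [16, 328, 25, 21, 191], [43, 341, 11, 15, 86], [31, 348, 13, 14, 112], [50, 350, 16, 19, 168], [279, 367, 26, 11, 191], [263, 387, 12, 13, 115]]
```

```bash
python3 -c "
from workcell import env
print(env.job_done())"
```

```text
the job is handed in; nothing more can be done
None
```

The job is handed in at about 32 s: the camera reads the selector's pointer about 1.5° short of the second mark, and the screwdriver is back upright and fully down in its own hole. It took three fits of the blade to get there, pressing on the slot with at most about 7 N. I did not touch the push buttons or anything else on purpose.

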